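# Go / no-go check of bearing blocks on a T-slot inspection rail

### The job

Slide all the flanged bearing blocks that are here, through the open near end, into the T-slot rail, until each stands fully under the rail's overhanging lips. Then check their bores with the double-ended plug gauge, the narrowest block first and the widest last: for each one put the long go end fully home into the bore, take it out, and confirm with a light push that the thick no-go end is refused at the bore's mouth; do not force it. At the end leave the blocks under the lips and the gauge lying in its cradle, and do not disturb the other things on the bench.

Things in the scene. Friction and masses are not known exactly. Their poses are not given: they have to be found in the camera images.
- rail: T-slot inspection rail, fixed: aluminium plate 208 x 80 x 8 mm with dark steel side rails and lips. Origin: middle of its underside; x along the slot from the open near end to the end stop, z up. Blocks' feet run on the plate (z = 8 mm) between side rails 54 mm apart. Blocks may stand in any order; three leave 10 mm spare. In the slot a bore lies 56 mm over the bench along the rail's y, open both sides.
- rail_entry (a point): on the plate's top, where a block can be set down from above: x = -72 mm in the rail's frame, on its centre line. The plate is open above from x = -104 to -40 mm; flared guides, 20 mm over the bench, 65 mm apart at x = -62 mm, lead the foot between the side rails.
- rail_lips (a point): on the plate's top at the near edge of the overhanging lips (rail frame x = -40 mm). The lips cover the feet from here to the end stop: underside 21 mm and top 26 mm over the bench, with 32 mm open between them for the blocks' webs.
- rail_stop (a point): foot of the end stop's face, on the plate's top (rail frame x = +90 mm); the stop is 26 mm over the bench.
- block_narrow: Narrowest flanged bearing block, aluminium, loose, 0.3 kg, 32 mm wide (its x). Web 24 mm thick (its y) on a foot 50 mm across (y), 10 mm high; 72 mm tall in all. An 18 mm through bore, a thin bronze ring round each mouth, runs along y. Origin: centre of the bore, 48 mm over the underside, 24 mm under the top; z up. Front and back alike. Absent in some runs.
- block_medium: Middle flanged bearing block, aluminium, loose, 0.3 kg, 40 mm wide (its x). Web 24 mm thick (its y) on a foot 50 mm across (y), 10 mm high; 72 mm tall in all. An 18 mm through bore, a thin bronze ring round each mouth, runs along y. Origin: centre of the bore, 48 mm over the underside, 24 mm under the top; z up. Front and back alike. Absent in some runs.
- block_wide: Widest flanged bearing block, aluminium, loose, 0.3 kg, 48 mm wide (its x). Web 24 mm thick (its y) on a foot 50 mm across (y), 10 mm high; 72 mm tall in all. An 18 mm through bore, a thin bronze ring round each mouth, runs along y. Origin: centre of the bore, 48 mm over the underside, 24 mm under the top; z up. Front and back alike. Absent in some runs.
- gauge: Loose double-ended plug gauge, 0.12 kg. Origin: middle of its square aluminium handle (20 x 20 mm, 70 mm long); x along it to the go end, a steel pin 16.5 mm thick, 30 mm long. At -x is the no-go end, a steel pin 21 mm thick, 14 mm long, too thick for the bores. Either end may be offered to either face of a block. Go end home: the handle's end face meets the block.
- go_tip (a point): centre of the go end's tip face, 65 mm from the gauge's origin along +x; when home it stands 6 mm out of the block's far face
- nogo_tip (a point): centre of the no-go end's tip face, 49 mm from the gauge's origin along -x
- cradle: Cradle of the gauge, fixed. Origin: centre of its underside; x along the gauge. Base 90 x 46 x 6 mm, black saddles 10 mm long at x = -27 and +27 mm: floors 26 mm, side cheeks 40 mm over the bench, 25 mm between cheeks, 44 mm between saddles for the fingers. The handle lies on both floors, axis 36 mm over the bench. The gauge starts here; put it back either way round.
- solder_reel: bystander: reel of solder, loose on the bench, origin at the centre of its underside; leave it alone
- glue_bottle: bystander: glue bottle, loose on the bench, origin at the centre of its underside; leave it alone
- tape_kapton: bystander: roll of amber tape, loose on the bench, origin at the centre of its underside; leave it alone
- usb_stick: bystander: USB stick, loose on the bench, origin at the centre of its underside; leave it alone
There are look-alikes about, which are no part of the job. What is shaped like the block_narrow but pink is not meant.

How it is judged:
By the outcome, as a careful person would: the job done as asked, in the order asked, and still so for the second after the job is handed in, with the robot touching nothing.
Of block_narrow, block_medium, block_wide only 2 to 3 are there at a start; the rules pass over those that are not, and their reading is None.
At some moment in a run one of block_narrow, block_medium, block_wide may be knocked a few centimetres aside while the robot is not near it.
It also fails if it takes over 210 s, if anything falls off the work surface, if the arm or the gripper's body presses on something with over 40 N, if the wrist force passes 120 N, or if a joint passes its speed limit or range.

### The arm

A 6-joint arm with a two-finger parallel gripper is mounted at the origin on a cart in front of the work surface, level with it; the furniture and walls round the work are solid. World frame = base frame: x ahead of the robot, y to its left, z up, the work surface at z = 0. Lengths are in m, angles in rad, forces in N, time in s.
With the tool pointing down it reaches from about 0.25 to 0.725 m from the base axis. Payload 4 kg.
Tool frame: the origin (TCP) lies between the finger pads; the fingertips stand 11 mm ahead of it and the grasp point (between the pads) lies 8 mm behind it (bot.tip_extent is the distance from the TCP to the fingertips, in m); z points along the fingers, y is the line along which they close (so a half turn about z gives the same grasp; the last joint's range is limited). The gripper opens to 85 mm and grips with 20 to 120 N. Pads are 22 mm wide; open, the fingers measure 114 mm over their backs; the gripper's body (76 mm by 85 mm) begins 54 mm behind the grasp point. The pads swing forward as they close: fully open they stand 13 mm farther back than shut.
Start: joints at [-1.278, 0.241, 0.005, 1.335, 0, 1.571], TCP at [0.144, -0.479, 0.242] pointing down, gripper open.
Joint ranges: [-2.72, 2.72], [-1.05, 1.87], [-1.09, 1.28], [-1.99, 2.15], [-1.42, 1.44], [-3.14, 3.14]. Speed limits (rad/s): [2.79, 2.79, 3.14, 3.14, 3.14, 3.14].

### API

Orientations are given as a unit quaternion [x, y, z, w].
In Python, from workcell import bot gives the robot as it stands. The module is installed in compiled form; this text tells all that it offers.
- The arm moves only by the tool drive_tool, never from a script. Its argument "rows" is a list of rows, each an object of numbers: "dx", "dy", "dz": the shift along the tool's x, y, z in units of 50 mm (1.0 is 50 mm); "wx", "wy", "wz": the turn, a rotation vector about the tool's x, y, z in units of 5 degrees (1.0 is 5 degrees); "hand": the finger opening in mm, from 0 to 85.4. A call has 1 to 20 rows; each row is the pose to reach, as a shift and turn from the pose commanded when the call began, along the tool's axes at that moment; what a row does not reach only later rows make up. A row lasts 1/10 s, in which the tool goes at most 50 mm and 8.59 degrees, less where a joint would pass 70% of its speed; a pose out of reach is approached as far as the arm can. A call with a gripper value outside its range is refused whole. The fingers move at their own pace and stop on an object; the grip force is fixed at half the most. Time passes only in rows, so rows that repeat a pose let the fingers close. It gives the time, the measured TCP pose, the force, the opening and the grip force at its end, in the units of the state.
- bot.get_obs(): the state, without advancing time (a new reading comes with each control period).
- bot.camera(name): name is "scene" or "top"; returns the picture (400x640x3 uint8, red, green, blue); there is no depth.
- bot.get_calibration(name): a dict with "vfov" (degrees; the focal length in pixels is half the picture's height over the tangent of half this angle, whatever the lens; pixels are square), "cx", "cy" (the principal point, pixels), "origin" and "rotation" of the camera in the world. Camera axes: x right, y up, looking along -z (the intrinsics and any distortion apply to the point x, -y, -z); pixel columns grow to the right and rows downward; lengths in m; the calibration is good to about 2 mm. A picture is of the moment at which its call begins. get_calibration takes no time and is no camera call.
- bot.job_done(): hands the job in; it is judged then, once.
Trained networks look in the newest picture that a camera, given by its name, has taken for a name from the list of things; names that differ only in an ending like _2 or _b are one class to them, and where a whole thing is asked for, a point or a joint stands for the part that bears it (a point fixed in the world has none). Each returns a list of dicts, best first, with "score" (0 to 1); they miss things now and then, are a little off and sometimes report something else, mostly with a low value. They report only what shows in the picture. A call takes as long as a camera call. They do not tell look-alikes from the thing itself.
- bot.look_for(camera, thing): "extent" ([centre column, centre row, width, height] in pixels, round what is visible of it).
- bot.outline_of(camera, thing): "region" (400x640 bool, what is visible of it) and "extent" ([centre column, centre row, width, height] in pixels, round what is visible of it).
The state is a dict: "clock": time; "joint_pos": joint angles; "joint_vel": joint speeds; "tau": joint torques, N m; "eef_pos": TCP position; "tool_rot": TCP orientation; "ft_force": force on the tool from outside, world axes, zero at the start; "ft_torque": the same for the moment, N m; "grip_width": finger opening in m; "grasp_force": force on a finger pad.
Only numpy, scipy, OpenCV 4.12 (cv2) and the standard library are available. Lean on these libraries where they do the work, as an engineer would, in place of code of your own. Each camera call takes 0.05 s, during which the arm holds its last target. There are 200 camera calls.

## Working session

There is one attempt and no reset: what is moved stays moved. The work goes in short steps, Python scripts to look and compute and a tool call to move; the robot and the scene stay as the last step left them, time stands still between calls to the robot, and variables do not carry over. Pictures are saved under pics/ and viewed, at most 14 in all, crops included, and the job is handed in when it is done.

Besides the shell and the picture viewer there is one more tool, called after ">>>" as name(argument=value, ...), one argument or row to a line, values as JSON. drive_tool: Moves the arm, as the interface text tells. Its arguments: {"type":"object","properties":{"rows":{"type":"array","items":{"type":"object","properties":{"dx":{"type":"number"},"dy":{"type":"number"},"dz":{"type":"number"},"wx":{"type":"number"},"wy":{"type":"number"},"wz":{"type":"number"},"hand":{"type":"number"}}}}},"required":["rows"]}

```bash
mkdir -p pics; python3 - <<'E'
from workcell import bot
import cv2,numpy as np
for n in ["scene","top"]:
    im=bot.camera(n); cv2.imwrite(f"pics/{n}0.png",im[:,:,::-1]); c=bot.get_calibration(n); print(n,c)
    for t in ["rail","block_narrow","block_medium","block_wide","gauge","cradle"]:
        print(t,[(round(d["score"],2),np.round(d["extent"]).tolist()) for d in bot.look_for(n,t)[:4]])
o=bot.get_obs();print(o)
E
```

```text
scene {'vfov': 47.721945297698696, 'cx': 323.36504253931486, 'cy': 199.41969173630656, 'origin': array([-0.37445529,  0.52692674,  1.12928691]), 'rotation': array([-0.18896572,  0.32072251,  0.81166368, -0.45014564])}
rail [(0.87, [364.0, 188.0, 55.0, 48.0])]
block_narrow [(0.78, [249.0, 250.0, 19.0, 23.0]), (0.65, [282.0, 275.0, 20.0, 22.0]), (0.57, [172.0, 262.0, 20.0, 29.0])]
block_medium [(0.72, [231.0, 222.0, 18.0, 30.0])]
block_wide [(0.6, [206.0, 257.0, 22.0, 28.0])]
gauge [(0.22, [283.0, 188.0, 9.0, 18.0])]
cradle []
top {'vfov': 57.726528350842045, 'cx': 322.7183203106596, 'cy': 195.60234596889669, 'origin': array([0.38893223, 0.01582617, 1.43483451]), 'rotation': array([-0.03338765,  0.02741691,  0.71563109, -0.6971411 ])}
rail [(0.79, [370.0, 193.0, 24.0, 55.0]), (0.57, [254.0, 207.0, 14.0, 8.0])]
block_narrow [(0.7, [264.0, 241.0, 12.0, 13.0]), (0.57, [197.0, 182.0, 14.0, 8.0]), (0.53, [254.0, 206.0, 8.0, 8.0])]
block_medium [(0.52, [254.0, 170.0, 13.0, 10.0]), (0.45, [306.0, 163.0, 9.0, 10.0])]
block_wide [(0.77, [223.0, 196.0, 19.0, 12.0])]
gauge [(0.52, [434.0, 193.0, 32.0, 4.0])]
cradle [(0.65, [432.0, 192.0, 21.0, 12.0])]
{'clock': 0.7, 'joint_pos': array([-1.27802423e+00,  2.40603097e-01,  5.00265758e-03,  1.33517819e+00,
        2.14048620e-05,  1.57082958e+00]), 'joint_vel': array([ 0.00068222,  0.00019769, -0.00016394,  0.00134853,  0.00153797,
       -0.00065064]), 'tau': array([-7.01790068e-04, -3.72080183e+01,  2.52640629e+01,  9.47527769e-04,
       -1.44105434e-04,  1.27144183e-06]), 'eef_pos': array([ 0.14431243, -0.47873092,  0.24230593]), 'tool_rot': array([9.89307107e-01, 1.45847344e-01, 1.18785951e-05, 7.19144637e-06]), 'ft_force': array([ 0.25005578,  0.26326026, -1.09139993]), 'ft_torque': array([-0.03438625,  0.06760512, -0.02300364]), 'grasp_force': 0.0, 'grip_width': 0.08559324297583422}
```

```bash
python3 - <<'E'
import cv2
a=cv2.imread("pics/scene0.png")[140:320,140:400]; cv2.imwrite("pics/s0c.png",cv2.resize(a,None,fx=3,fy=3,interpolation=cv2.INTER_CUBIC))
a=cv2.imread("pics/top0.png")[120:290,180:460]; cv2.imwrite("pics/t0c.png",cv2.resize(a,None,fx=2.8,fy=2.8,interpolation=cv2.INTER_CUBIC))
E
```

```text
(no output)
```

View pics/s0c.png

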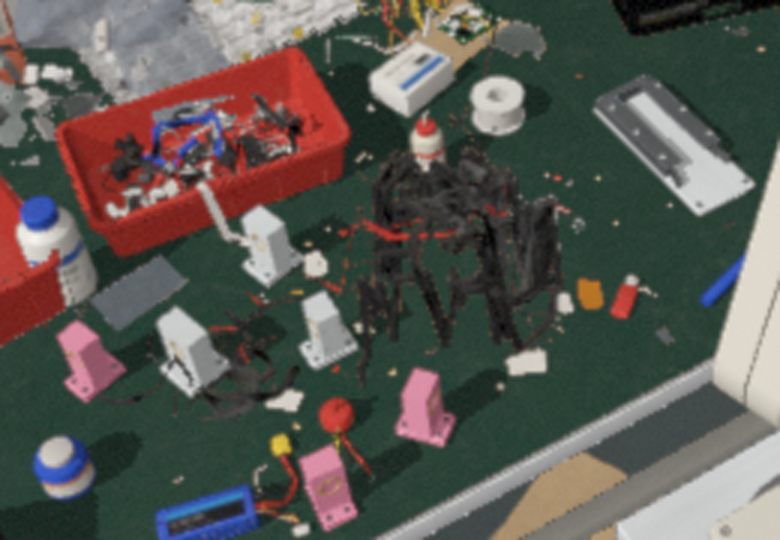

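View pics/t0c.png

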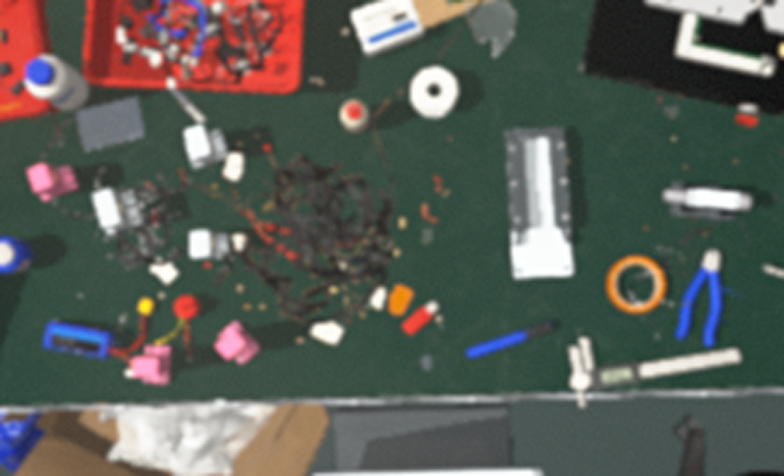

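```bash
cat > h.py <<'E'
from workcell import bot
import numpy as np, cv2
from scipy.spatial.transform import Rotation as R
from scipy.optimize import minimize
cal={n:bot.get_calibration(n) for n in ("scene","top")}
def proj(n,P):
    c=cal[n]; q=R.from_quat(c["rotation"]).inv().apply(np.asarray(P)-c["origin"])
    f=200/np.tan(np.radians(c["vfov"]/2))
    return np.c_[c["cx"]-f*q[:,0]/q[:,2], c["cy"]+f*q[:,1]/q[:,2]]
def back(n,u,v,z):
    c=cal[n]; f=200/np.tan(np.radians(c["vfov"]/2))
    d=R.from_quat(c["rotation"]).apply([(u-c["cx"])/f,-(v-c["cy"])/f,-1]); o=c["origin"]
    return o+d*(z-o[2])/d[2]
def box(x0,x1,y0,y1,z0,z1): return np.array([[x,y,z] for x in(x0,x1) for y in(y0,y1) for z in(z0,z1)])*1e-3
def block(w): return [box(-w/2,w/2,-25,25,0,10),box(-w/2,w/2,-12,12,0,72)]
M={"block_narrow":block(32),"block_medium":block(40),"block_wide":block(48),
 "rail":[box(-104,104,-40,40,0,8),box(-40,104,-40,40,0,26)],
 "gauge":[box(-35,35,-10,10,26,46),box(35,65,-8,8,28,44),box(-49,-35,-10.5,10.5,26,46)],
 "cradle":[box(-45,45,-23,23,0,6)]}
S=8
def sil(n,model,p,win,z0=0):
    u0,v0,w,h=win; im=np.zeros((h*S,w*S),np.uint8)
    c,s=np.cos(p[2]),np.sin(p[2])
    for B in model:
        P=np.c_[p[0]+c*B[:,0]-s*B[:,1],p[1]+s*B[:,0]+c*B[:,1],B[:,2]+z0]
        q=(proj(n,P)+0.5-[u0,v0])*S
        cv2.fillPoly(im,[cv2.convexHull(np.round(q*16-8).astype(np.int32))],255,shift=4)
    return cv2.resize(im,(w,h),interpolation=cv2.INTER_AREA)/255.
def fit(masks,model,p0,yaws,z0=0):
    """masks: {cam: bool region}"""
    W={}
    for n,m in masks.items():
        ys,xs=np.nonzero(m); W[n]=(xs.min()-12,ys.min()-12,np.ptp(xs)+25,np.ptp(ys)+25)
    def cost(q):
        e=0
        for n,m in masks.items():
            u,v,w,h=W[n]; mm=np.zeros((h,w)); 
            y0,x0=max(v,0),max(u,0); sub=m[y0:v+h,x0:u+w]; mm[y0-v:y0-v+sub.shape[0],x0-u:x0-u+sub.shape[1]]=sub
            e+=np.abs(sil(n,model,[q[0]/100,q[1]/100,q[2]/5],W[n],z0)-mm).sum()
        return e
    best=None
    for y in yaws:
        r=minimize(cost,[p0[0]*100,p0[1]*100,y*5],method="Nelder-Mead",options=dict(initial_simplex=np.array([p0[0]*100,p0[1]*100,y*5])+np.array([[0,0,0],[1,0,0],[0,1,0],[0,0,.8]]),xatol=.01,fatol=.05))
        if best is None or r.fun<best.fun: best=r
    q=best.x; return np.array([q[0]/100,q[1]/100,q[2]/5]),best.fun,sum(m.sum() for m in masks.values())
def find(t,near={},snap=True):
    """near: {cam:(u,v)} pick the detection nearest"""
    out={}
    for n in ("scene","top"):
        if snap: bot.camera(n)
        r=bot.outline_of(n,t)
        if n in near: r=[d for d in r if np.hypot(*(np.array(d["extent"][:2])-near[n]))<12]
        if r: out[n]=r[0]["region"]
    return out
E
python3 - <<'E'
from h import *
yaws=np.radians(np.arange(-80,91,20))
near={"block_narrow":{"scene":(249,250),"top":(254,206)},"block_medium":{"scene":(230,222),"top":(254,170)},"block_wide":{"scene":(205,257),"top":(221,195)},"rail":{"scene":(364,188),"top":(371,193)},"gauge":{"top":(434,193)},"cradle":{"top":(432,192)}}
for t,nr in near.items():
    for k,n in enumerate(nr): print(t,n,np.round(back(n,*nr[n],0.03),3),end=' ')
    m=find(t,nr,False)
    m={k:v for k,v in m.items() if k in nr}
    p0=back(list(nr)[-1],*list(nr.values())[-1],0.03)
    if not m: print("none");continue
    for sub in ([m]+[{k:v} for k,v in m.items()] if len(m)>1 else [m]):
        p,e,a=fit(sub,M[t],p0,yaws); print(t,list(sub),np.round(p[:2]*1000,1),round(np.degrees(p[2]),1),round(e,1),a)
im=cv2.imread("pics/top0.png")[180:206,405:460]; a=cv2.resize(im,None,fx=8,fy=8,interpolation=cv2.INTER_CUBIC)
im=cv2.imread("pics/top0.png")[155:215,210:280]; b=cv2.resize(im,None,fx=6,fy=6,interpolation=cv2.INTER_CUBIC)
o=np.zeros((600,440,3),np.uint8); o[:208]=a; o[210:570,:420]=b; cv2.imwrite("pics/z1.png",o)
E
```

```text
block_narrow scene [0.471 0.297 0.03 ] block_narrow top [0.477 0.294 0.03 ] block_narrow ['scene', 'top'] [472.1 299.5] 1.1 41.6 402
block_narrow ['scene'] [471.8 299.7] 2.2 24.2 296
block_narrow ['top'] [472.7 298.6] -2.2 13.8 106
block_medium scene [0.607 0.301 0.03 ] block_medium top [0.618 0.293 0.03 ] block_medium ['scene', 'top'] [610.7 300.7] 20.7 55.2 505
block_medium ['scene'] [610.  300.9] 22.1 35.3 328
block_medium ['top'] [611.1 300.7] 17.1 18.6 177
block_wide scene [0.519 0.421 0.03 ] block_wide top [0.523 0.422 0.03 ] block_wide ['scene', 'top'] [523.3 425. ] 15.7 64.5 584
block_wide ['scene'] [522.8 425.2] 16.1 41.1 394
block_wide ['top'] [524.  424.1] 13.3 19.8 190
rail scene [ 0.502 -0.152  0.03 ] rail top [ 0.515 -0.162  0.03 ] rail ['scene', 'top'] [ 522.4 -166.2] 2.4 203.2 2154
rail ['scene'] [ 520.7 -165.2] 1.1 99.2 1128
rail ['top'] [ 522.1 -166.8] 2.4 98.8 1026
gauge top [ 0.509 -0.405  0.03 ] gauge ['top'] [ 519.2 -403.3] 83.7 39.0 182
cradle top [ 0.513 -0.398  0.03 ] none
```

View pics/z1.png

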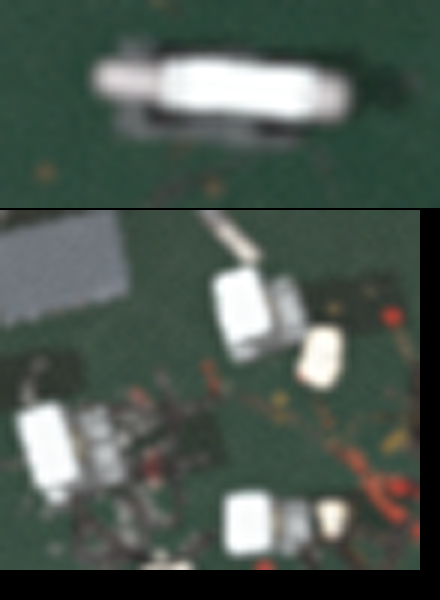

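```bash
cat > go.py <<'E'
import sys; from h import *
def go(x,y,z,th):
    o=bot.get_obs(); A=R.from_quat(o["tool_rot"]); a=np.radians(th/2)
    B=R.from_quat([np.cos(a),np.sin(a),0,0])
    d=A.inv().apply(np.array([x,y,z])-o["eef_pos"])/0.05; w=np.degrees((A.inv()*B).as_rotvec())/5
    print("d",np.round(d,3),"w",np.round(w,2),"| t",round(o["clock"],1),"p",np.round(o["eef_pos"]*1000,1),"q",np.round(np.degrees(o["joint_pos"][[0,4,5]])),"th",round(np.degrees(2*np.arctan2(o["tool_rot"][1],o["tool_rot"][0])),1),"g",round(o["grip_width"]*1000,1),"F",np.round(o["ft_force"],1))
if len(sys.argv)>1: go(*map(float,sys.argv[1:5]))
E
python3 go.py .472 .300 .16 91.5
```

```text
d [ 10.77  -13.02    1.647] w [ -0.    -0.   -14.94] | t 1.3 p [ 144.3 -478.7  242.3] q [-73.   0.  90.] th 16.8 g 85.1 F [ 0.6 -0.6 -0.2]
```

>>> drive_tool(
  rows=[
    {"dx": 10.77, "dy": -13.02, "dz": 1.65, "wz": -14.94},
    {"dx": 10.77, "dy": -13.02, "dz": 1.65, "wz": -14.94},
    {"dx": 10.77, "dy": -13.02, "dz": 1.65, "wz": -14.94},
    {"dx": 10.77, "dy": -13.02, "dz": 1.65, "wz": -14.94},
    {"dx": 10.77, "dy": -13.02, "dz": 1.65, "wz": -14.94},
    {"dx": 10.77, "dy": -13.02, "dz": 1.65, "wz": -14.94},
    {"dx": 10.77, "dy": -13.02, "dz": 1.65, "wz": -14.94},
    {"dx": 10.77, "dy": -13.02, "dz": 1.65, "wz": -14.94},
    {"dx": 10.77, "dy": -13.02, "dz": 1.65, "wz": -14.94},
    {"dx": 10.77, "dy": -13.02, "dz": 1.65, "wz": -14.94},
    {"dx": 10.77, "dy": -13.02, "dz": 1.65, "wz": -14.94},
    {"dx": 10.77, "dy": -13.02, "dz": 1.65, "wz": -14.94},
    {"dx": 10.77, "dy": -13.02, "dz": 1.65, "wz": -14.94},
    {"dx": 10.77, "dy": -13.02, "dz": 1.65, "wz": -14.94},
    {"dx": 10.77, "dy": -13.02, "dz": 1.65, "wz": -14.94},
    {"dx": 10.77, "dy": -13.02, "dz": 1.65, "wz": -14.94},
    {"dx": 10.77, "dy": -13.02, "dz": 1.65, "wz": -14.94},
    {"dx": 10.77, "dy": -13.02, "dz": 1.65, "wz": -14.94},
    {"dx": 10.77, "dy": -13.02, "dz": 1.65, "wz": -14.94},
    {"dx": 10.77, "dy": -13.02, "dz": 1.65, "wz": -14.94},
  ],
)

```text
invalid input at $.rows[0]: expected keys dx, dy, dz, wx, wy, wz, hand
```

```bash
python3 go.py .472 .300 .044 91.5
```

```text
d [ 10.77  -13.019   3.967] w [ -0.    -0.   -14.94] | t 1.3 p [ 144.3 -478.7  242.3] q [-73.   0.  90.] th 16.8 g 85.1 F [ 0.6 -0.6 -0.2]
```

>>> drive_tool(
  rows=[
    {"dx": 10.77, "dy": -13.02, "dz": 1.65, "wx": 0, "wy": 0, "wz": -14.94, "hand": 85},
    {"dx": 10.77, "dy": -13.02, "dz": 1.65, "wx": 0, "wy": 0, "wz": -14.94, "hand": 85},
    {"dx": 10.77, "dy": -13.02, "dz": 1.65, "wx": 0, "wy": 0, "wz": -14.94, "hand": 85},
    {"dx": 10.77, "dy": -13.02, "dz": 1.65, "wx": 0, "wy": 0, "wz": -14.94, "hand": 85},
    {"dx": 10.77, "dy": -13.02, "dz": 1.65, "wx": 0, "wy": 0, "wz": -14.94, "hand": 85},
    {"dx": 10.77, "dy": -13.02, "dz": 1.65, "wx": 0, "wy": 0, "wz": -14.94, "hand": 85},
    {"dx": 10.77, "dy": -13.02, "dz": 1.65, "wx": 0, "wy": 0, "wz": -14.94, "hand": 85},
    {"dx": 10.77, "dy": -13.02, "dz": 1.65, "wx": 0, "wy": 0, "wz": -14.94, "hand": 85},
    {"dx": 10.77, "dy": -13.02, "dz": 1.65, "wx": 0, "wy": 0, "wz": -14.94, "hand": 85},
    {"dx": 10.77, "dy": -13.02, "dz": 1.65, "wx": 0, "wy": 0, "wz": -14.94, "hand": 85},
    {"dx": 10.77, "dy": -13.02, "dz": 1.65, "wx": 0, "wy": 0, "wz": -14.94, "hand": 85},
    {"dx": 10.77, "dy": -13.02, "dz": 1.65, "wx": 0, "wy": 0, "wz": -14.94, "hand": 85},
    {"dx": 10.77, "dy": -13.02, "dz": 1.65, "wx": 0, "wy": 0, "wz": -14.94, "hand": 85},
    {"dx": 10.77, "dy": -13.02, "dz": 1.65, "wx": 0, "wy": 0, "wz": -14.94, "hand": 85},
    {"dx": 10.77, "dy": -13.02, "dz": 1.65, "wx": 0, "wy": 0, "wz": -14.94, "hand": 85},
    {"dx": 10.77, "dy": -13.02, "dz": 1.65, "wx": 0, "wy": 0, "wz": -14.94, "hand": 85},
    {"dx": 10.77, "dy": -13.02, "dz": 1.65, "wx": 0, "wy": 0, "wz": -14.94, "hand": 85},
    {"dx": 10.77, "dy": -13.02, "dz": 1.65, "wx": 0, "wy": 0, "wz": -14.94, "hand": 85},
    {"dx": 10.77, "dy": -13.02, "dz": 1.65, "wx": 0, "wy": 0, "wz": -14.94, "hand": 85},
    {"dx": 10.77, "dy": -13.02, "dz": 1.65, "wx": 0, "wy": 0, "wz": -14.94, "hand": 85},
  ],
)

```text
clock: 3.3
eef_pos: [0.4715, 0.2991, 0.1597]
tool_rot: [0.698, 0.716, -0.001, -0.0]
ft_force: [-0.7, 0.1, -0.2]
grip_width: 0.0848
grasp_force: 0.0
```

```bash
python3 go.py .472 .300 .044 91.5
```

```text
d [0.019 0.013 2.313] w [-0.01  0.01 -0.01] | t 3.3 p [471.5 299.1 159.7] q [ 32.  -0. 121.] th 91.5 g 84.8 F [-0.7  0.1 -0.2]
```

>>> drive_tool(
  rows=[
    {"dx": 0.02, "dy": 0.01, "dz": 1.0, "wx": 0, "wy": 0, "wz": 0, "hand": 85},
    {"dx": 0.02, "dy": 0.01, "dz": 2.0, "wx": 0, "wy": 0, "wz": 0, "hand": 85},
    {"dx": 0.02, "dy": 0.01, "dz": 2.31, "wx": 0, "wy": 0, "wz": 0, "hand": 85},
    {"dx": 0.02, "dy": 0.01, "dz": 2.31, "wx": 0, "wy": 0, "wz": 0, "hand": 70},
    {"dx": 0.02, "dy": 0.01, "dz": 2.31, "wx": 0, "wy": 0, "wz": 0, "hand": 20},
    {"dx": 0.02, "dy": 0.01, "dz": 2.31, "wx": 0, "wy": 0, "wz": 0, "hand": 20},
    {"dx": 0.02, "dy": 0.01, "dz": 2.31, "wx": 0, "wy": 0, "wz": 0, "hand": 20},
    {"dx": 0.02, "dy": 0.01, "dz": 2.31, "wx": 0, "wy": 0, "wz": 0, "hand": 20},
    {"dx": 0.02, "dy": 0.01, "dz": 2.31, "wx": 0, "wy": 0, "wz": 0, "hand": 20},
    {"dx": 0.02, "dy": 0.01, "dz": 2.31, "wx": 0, "wy": 0, "wz": 0, "hand": 20},
  ],
)

```text
clock: 4.3
eef_pos: [0.4736, 0.3017, 0.0467]
tool_rot: [0.698, 0.716, 0.002, 0.001]
ft_force: [-1.0, -1.2, 7.0]
grip_width: 0.0314
grasp_force: 60.6
```

```bash
python3 go.py .472 .300 .044 181.5
```

```text
d [-0.034 -0.033  0.054] w [ 5.0e-02  1.0e-02 -1.8e+01] | t 4.3 p [473.6 301.7  46.7] q [ 33.  -0. 121.] th 91.5 g 31.4 F [-1.  -1.2  7. ]
```

>>> drive_tool(
  rows=[
    {"dx": 0, "dy": 0, "dz": 0, "wx": 0, "wy": 0, "wz": 0, "hand": 85},
    {"dx": 0, "dy": 0, "dz": 0, "wx": 0, "wy": 0, "wz": 0, "hand": 85},
    {"dx": 0, "dy": 0, "dz": 0, "wx": 0, "wy": 0, "wz": 0, "hand": 85},
    {"dx": 0, "dy": 0, "dz": 0, "wx": 0, "wy": 0, "wz": 0, "hand": 85},
    {"dx": 0, "dy": 0, "dz": 0, "wx": 0, "wy": 0, "wz": -18, "hand": 85},
    {"dx": 0, "dy": 0, "dz": 0, "wx": 0, "wy": 0, "wz": -18, "hand": 85},
    {"dx": 0, "dy": 0, "dz": 0, "wx": 0, "wy": 0, "wz": -18, "hand": 85},
    {"dx": 0, "dy": 0, "dz": 0, "wx": 0, "wy": 0, "wz": -18, "hand": 85},
    {"dx": 0, "dy": 0, "dz": 0, "wx": 0, "wy": 0, "wz": -18, "hand": 85},
    {"dx": 0, "dy": 0, "dz": 0, "wx": 0, "wy": 0, "wz": -18, "hand": 85},
    {"dx": 0, "dy": 0, "dz": 0, "wx": 0, "wy": 0, "wz": -18, "hand": 85},
    {"dx": 0, "dy": 0, "dz": 0, "wx": 0, "wy": 0, "wz": -18, "hand": 85},
    {"dx": 0, "dy": 0, "dz": 0, "wx": 0, "wy": 0, "wz": -18, "hand": 85},
    {"dx": 0, "dy": 0, "dz": 0, "wx": 0, "wy": 0, "wz": -18, "hand": 85},
    {"dx": 0, "dy": 0, "dz": 0, "wx": 0, "wy": 0, "wz": -18, "hand": 85},
    {"dx": 0, "dy": 0, "dz": 0, "wx": 0, "wy": 0, "wz": -18, "hand": 85},
  ],
)

```text
clock: 5.9
eef_pos: [0.4724, 0.301, 0.0441]
tool_rot: [-0.013, 1.0, -0.0, -0.0]
ft_force: [-0.7, 0.2, 0.5]
grip_width: 0.085
grasp_force: 0.0
```

```bash
python3 go.py .4736 .3017 .044 181.5; python3 -c "
from h import *
m=find('block_narrow',{'scene':(249,250),'top':(254,206)});print(list(m))
p,e,a=fit(m,M['block_narrow'],[.473,.3],[0]);print(p,e,a)"
```

```text
d [-0.024  0.014  0.002] w [-0.   -0.   -0.01] | t 5.9 p [472.4 301.   44.1] q [33. -0. 31.] th 181.5 g 85.0 F [-0.7  0.2  0.5]
['scene']
[ 0.47405649  0.29925239 -0.19865859] 61.054901960784306 227
```

>>> drive_tool(
  rows=[
    {"dx": -0.024, "dy": 0, "dz": 0, "wx": 0, "wy": 0, "wz": 0, "hand": 60},
    {"dx": -0.024, "dy": 0, "dz": 0, "wx": 0, "wy": 0, "wz": 0, "hand": 14},
    {"dx": -0.024, "dy": 0, "dz": 0, "wx": 0, "wy": 0, "wz": 0, "hand": 14},
    {"dx": -0.024, "dy": 0, "dz": 0, "wx": 0, "wy": 0, "wz": 0, "hand": 14},
    {"dx": -0.024, "dy": 0, "dz": 0, "wx": 0, "wy": 0, "wz": 0, "hand": 14},
    {"dx": -0.024, "dy": 0, "dz": 0, "wx": 0, "wy": 0, "wz": 0, "hand": 14},
    {"dx": -0.024, "dy": 0, "dz": 0, "wx": 0, "wy": 0, "wz": 0, "hand": 14},
    {"dx": -0.024, "dy": 0, "dz": 0, "wx": 0, "wy": 0, "wz": 0, "hand": 14},
  ],
)

```text
clock: 6.9
eef_pos: [0.4738, 0.3008, 0.0445]
tool_rot: [-0.013, 1.0, -0.0, 0.0]
ft_force: [0.1, -1.5, 1.8]
grip_width: 0.0234
grasp_force: 59.4
```

```bash
python3 go.py .4736 .3017 .2 181.5
```

```text
d [ 3.000e-03  1.600e-02 -3.111e+00] w [-0.    0.   -0.01] | t 6.9 p [473.8 300.8  44.5] q [32. -0. 31.] th 181.5 g 23.4 F [ 0.1 -1.5  1.8]
```

>>> drive_tool(
  rows=[
    {"dx": 0, "dy": 0, "dz": -1.0, "wx": 0, "wy": 0, "wz": 0, "hand": 14},
    {"dx": 0, "dy": 0, "dz": -2.0, "wx": 0, "wy": 0, "wz": 0, "hand": 14},
    {"dx": 0, "dy": 0, "dz": -3.1, "wx": 0, "wy": 0, "wz": 0, "hand": 14},
  ],
)

```text
clock: 7.2
eef_pos: [0.4725, 0.3007, 0.1944]
tool_rot: [-0.013, 1.0, -0.001, -0.002]
ft_force: [0.6, -0.1, -3.1]
grip_width: 0.0233
grasp_force: 60.3
```

```bash
python3 go.py .4504 -.1691 .2 182.2;  python3 -c "
from h import *
m=find('rail',{'scene':(364,188),'top':(371,193)});print(list(m))
for s in (m,{'scene':m['scene']},{'top':m['top']}): print(fit(s,M['rail'],[.522,-.166],[0]))"
```

```text
d [ 0.686 -9.382 -0.1  ] w [-0.01 -0.04 -0.14] | t 7.2 p [472.5 300.7 194.4] q [32.  0. 31.] th 181.5 g 23.3 F [ 0.6 -0.1 -3.1]
['top']Traceback (most recent call last):
  File "<string>", line 4, in <module>
    for s in (m,{'scene':m['scene']},{'top':m['top']}): print(fit(s,M['rail'],[.522,-.166],[0]))
                         ~^^^^^^^^^
KeyError: 'scene'
```

>>> drive_tool(
  rows=[
    {"dx": 0.68, "dy": -9.38, "dz": 0, "wx": 0, "wy": 0, "wz": -0.14, "hand": 14},
    {"dx": 0.68, "dy": -9.38, "dz": 0, "wx": 0, "wy": 0, "wz": -0.14, "hand": 14},
    {"dx": 0.68, "dy": -9.38, "dz": 0, "wx": 0, "wy": 0, "wz": -0.14, "hand": 14},
    {"dx": 0.68, "dy": -9.38, "dz": 0, "wx": 0, "wy": 0, "wz": -0.14, "hand": 14},
    {"dx": 0.68, "dy": -9.38, "dz": 0, "wx": 0, "wy": 0, "wz": -0.14, "hand": 14},
    {"dx": 0.68, "dy": -9.38, "dz": 0, "wx": 0, "wy": 0, "wz": -0.14, "hand": 14},
    {"dx": 0.68, "dy": -9.38, "dz": 0, "wx": 0, "wy": 0, "wz": -0.14, "hand": 14},
    {"dx": 0.68, "dy": -9.38, "dz": 0, "wx": 0, "wy": 0, "wz": -0.14, "hand": 14},
    {"dx": 0.68, "dy": -9.38, "dz": 0, "wx": 0, "wy": 0, "wz": -0.14, "hand": 14},
    {"dx": 0.68, "dy": -9.38, "dz": 0, "wx": 0, "wy": 0, "wz": -0.14, "hand": 14},
    {"dx": 0.68, "dy": -9.38, "dz": 0, "wx": 0, "wy": 0, "wz": -0.14, "hand": 14},
    {"dx": 0.68, "dy": -9.38, "dz": 0, "wx": 0, "wy": 0, "wz": -0.14, "hand": 14},
  ],
)

```text
clock: 8.6
eef_pos: [0.4499, -0.1681, 0.1917]
tool_rot: [-0.018, 1.0, 0.001, -0.003]
ft_force: [0.3, -0.9, -3.4]
grip_width: 0.0235
grasp_force: 61.6
```

```bash
python3 go.py .4504 -.1691 .057 182.2; python3 - <<'E'
from h import *
for n in ("scene","top"):
    im=bot.camera(n); p=proj(n,[[.48,-.17,.03]])[0]; u,v=p.astype(int)
    a=im[v-32:v+32,u-40:u+40,::-1]; cv2.imwrite(f"pics/r_{n}.png",cv2.resize(a,None,fx=6,fy=6,interpolation=cv2.INTER_CUBIC)); print(u,v)
a=np.vstack([cv2.imread(f"pics/r_{n}.png")[:, :] for n in ("scene","top")]); cv2.imwrite("pics/r.png",cv2.resize(a,None,fx=.78,fy=.78))
E
```

```text
d [-0.022 -0.028  2.693] w [ 0.04 -0.06 -0.02] | t 8.6 p [ 449.9 -168.1  191.7] q [-21.   0. -23.] th 182.1 g 23.5 F [ 0.3 -0.9 -3.4]
371 189
373 202
```

View pics/r.png

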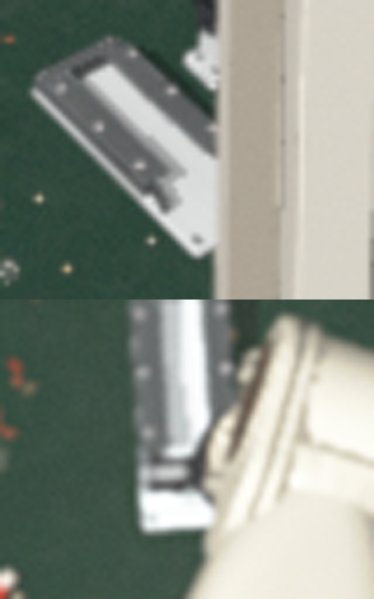

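>>> drive_tool(
  rows=[
    {"dx": -0.02, "dy": -0.03, "dz": 1.0, "wx": 0, "wy": 0, "wz": 0, "hand": 14},
    {"dx": -0.02, "dy": -0.03, "dz": 1.8, "wx": 0, "wy": 0, "wz": 0, "hand": 14},
    {"dx": -0.02, "dy": -0.03, "dz": 2.4, "wx": 0, "wy": 0, "wz": 0, "hand": 14},
    {"dx": -0.02, "dy": -0.03, "dz": 2.72, "wx": 0, "wy": 0, "wz": 0, "hand": 14},
    {"dx": -0.02, "dy": -0.03, "dz": 2.76, "wx": 0, "wy": 0, "wz": 0, "hand": 14},
    {"dx": -0.02, "dy": -0.03, "dz": 2.76, "wx": 0, "wy": 0, "wz": 0, "hand": 14},
  ],
)

```text
clock: 9.3
eef_pos: [0.4528, -0.169, 0.0561]
tool_rot: [-0.02, 1.0, 0.0, -0.0]
ft_force: [-0.0, -0.6, -3.3]
grip_width: 0.0232
grasp_force: 61.4
```

```bash
python3 go.py .4504 -.1691 .053 182.2
```

```text
d [ 0.048 -0.     0.062] w [ 0.01 -0.01  0.02] | t 9.3 p [ 452.8 -169.    56.1] q [-20.   0. -23.] th 182.3 g 23.2 F [-0.  -0.6 -3.3]
```

>>> drive_tool(
  rows=[
    {"dx": 0, "dy": 0, "dz": 0.05, "wx": 0, "wy": 0, "wz": 0, "hand": 14},
    {"dx": -0.2, "dy": 0, "dz": 0.05, "wx": 0, "wy": 0, "wz": 0, "hand": 14},
    {"dx": -0.4, "dy": 0, "dz": 0.05, "wx": 0, "wy": 0, "wz": 0, "hand": 14},
    {"dx": -0.6, "dy": 0, "dz": 0.05, "wx": 0, "wy": 0, "wz": 0, "hand": 14},
    {"dx": -0.6, "dy": 0, "dz": 0.05, "wx": 0, "wy": 0, "wz": 0, "hand": 14},
  ],
)

```text
clock: 9.8
eef_pos: [0.4855, -0.1692, 0.0544]
tool_rot: [-0.019, 1.0, -0.0, 0.002]
ft_force: [-0.1, 0.3, -3.6]
grip_width: 0.0231
grasp_force: 61.6
```

```bash
python3 go.py .4821 -.1679 .053 182.2
```

```text
d [0.067 0.028 0.029] w [-0.01  0.04  0.01] | t 9.8 p [ 485.5 -169.2   54.4] q [-19.   0. -21.] th 182.2 g 23.1 F [-0.1  0.3 -3.6]
```

>>> drive_tool(
  rows=[
    {"dx": -0.5, "dy": 0.02, "dz": 0.02, "wx": 0, "wy": 0, "wz": 0, "hand": 14},
    {"dx": -1.0, "dy": 0.02, "dz": 0.02, "wx": 0, "wy": 0, "wz": 0, "hand": 14},
    {"dx": -1.5, "dy": 0.02, "dz": 0.02, "wx": 0, "wy": 0, "wz": 0, "hand": 14},
    {"dx": -1.9, "dy": 0.02, "dz": 0.02, "wx": 0, "wy": 0, "wz": 0, "hand": 14},
    {"dx": -1.9, "dy": 0.02, "dz": 0.02, "wx": 0, "wy": 0, "wz": 0, "hand": 14},
  ],
)

```text
clock: 10.3
eef_pos: [0.5809, -0.1645, 0.0529]
tool_rot: [-0.02, 1.0, -0.0, 0.002]
ft_force: [-0.2, 0.1, -4.2]
grip_width: 0.0234
grasp_force: 61.4
```

```bash
python3 go.py .5962 -.1635 .053 182.2
```

```text
d [-0.307  0.008 -0.001] w [-0.01  0.04  0.01] | t 10.3 p [ 580.9 -164.5   52.9] q [-16.   0. -18.] th 182.2 g 23.4 F [-0.2  0.1 -4.2]
```

>>> drive_tool(
  rows=[
    {"dx": -0.15, "dy": 0, "dz": 0, "wx": 0, "wy": 0, "wz": 0, "hand": 14},
    {"dx": -0.22, "dy": 0, "dz": 0, "wx": 0, "wy": 0, "wz": 0, "hand": 14},
    {"dx": -0.26, "dy": 0, "dz": 0, "wx": 0, "wy": 0, "wz": 0, "hand": 14},
    {"dx": -0.28, "dy": 0, "dz": 0, "wx": 0, "wy": 0, "wz": 0, "hand": 14},
    {"dx": -0.28, "dy": 0, "dz": 0, "wx": 0, "wy": 0, "wz": 0, "hand": 14},
  ],
)

```text
clock: 10.8
eef_pos: [0.5915, -0.1639, 0.0527]
tool_rot: [-0.019, 1.0, 0.0, -0.0]
ft_force: [0.4, -0.7, -4.2]
grip_width: 0.0234
grasp_force: 61.7
```

>>> drive_tool(
  rows=[
    {"dx": -0.03, "dy": 0, "dz": 0, "wx": 0, "wy": 0, "wz": 0, "hand": 14},
    {"dx": -0.05, "dy": 0, "dz": 0, "wx": 0, "wy": 0, "wz": 0, "hand": 14},
    {"dx": -0.05, "dy": 0, "dz": 0, "wx": 0, "wy": 0, "wz": 0, "hand": 14},
  ],
)

```text
clock: 11.1
eef_pos: [0.5943, -0.1637, 0.0528]
tool_rot: [-0.019, 1.0, 0.0, 0.0]
ft_force: [0.5, -0.6, -4.3]
grip_width: 0.0236
grasp_force: 61.7
```

>>> drive_tool(
  rows=[
    {"dx": -0.02, "dy": 0, "dz": 0, "wx": 0, "wy": 0, "wz": 0, "hand": 14},
    {"dx": -0.04, "dy": 0, "dz": 0, "wx": 0, "wy": 0, "wz": 0, "hand": 14},
    {"dx": -0.04, "dy": 0, "dz": 0, "wx": 0, "wy": 0, "wz": 0, "hand": 14},
  ],
)

```text
clock: 11.4
eef_pos: [0.5964, -0.1637, 0.0528]
tool_rot: [-0.019, 1.0, 0.0, 0.0]
ft_force: [-0.3, -0.1, -3.1]
grip_width: 0.0235
grasp_force: 61.7
```

>>> drive_tool(
  rows=[
    {"dx": -0.02, "dy": 0, "dz": 0, "wx": 0, "wy": 0, "wz": 0, "hand": 14},
    {"dx": -0.04, "dy": 0, "dz": 0, "wx": 0, "wy": 0, "wz": 0, "hand": 14},
    {"dx": -0.04, "dy": 0, "dz": 0, "wx": 0, "wy": 0, "wz": 0, "hand": 14},
  ],
)

```text
clock: 11.7
eef_pos: [0.5984, -0.1636, 0.0528]
tool_rot: [-0.019, 1.0, -0.0, 0.0]
ft_force: [-0.0, 0.5, -4.3]
grip_width: 0.0234
grasp_force: 61.7
```

>>> drive_tool(
  rows=[
    {"dx": -0.02, "dy": 0, "dz": 0, "wx": 0, "wy": 0, "wz": 0, "hand": 14},
    {"dx": -0.04, "dy": 0, "dz": 0, "wx": 0, "wy": 0, "wz": 0, "hand": 14},
    {"dx": -0.04, "dy": 0, "dz": 0, "wx": 0, "wy": 0, "wz": 0, "hand": 14},
  ],
)

```text
clock: 12.0
eef_pos: [0.5989, -0.1636, 0.0527]
tool_rot: [-0.019, 1.0, -0.0, -0.001]
ft_force: [-5.4, -0.1, 0.3]
grip_width: 0.0232
grasp_force: 61.8
```

>>> drive_tool(
  rows=[
    {"dx": -0.02, "dy": 0, "dz": 0, "wx": 0, "wy": 0, "wz": 0, "hand": 14},
    {"dx": -0.04, "dy": 0, "dz": 0, "wx": 0, "wy": 0, "wz": 0, "hand": 14},
    {"dx": -0.04, "dy": 0, "dz": 0, "wx": 0, "wy": 0, "wz": 0, "hand": 14},
  ],
)

```text
clock: 12.3
eef_pos: [0.5991, -0.1635, 0.0528]
tool_rot: [-0.019, 1.0, 0.0, -0.003]
ft_force: [-9.6, 0.2, 2.8]
grip_width: 0.0233
grasp_force: 62.3
```

>>> drive_tool(
  rows=[
    {"dx": 0.06, "dy": 0, "dz": 0.01, "wx": 0, "wy": 0, "wz": 0, "hand": 14},
    {"dx": 0.06, "dy": 0, "dz": 0.01, "wx": 0, "wy": 0, "wz": 0, "hand": 14},
  ],
)

```text
clock: 12.5
eef_pos: [0.5988, -0.1636, 0.0527]
tool_rot: [-0.019, 1.0, 0.0, -0.0]
ft_force: [-3.3, -0.6, 1.3]
grip_width: 0.024
grasp_force: 61.9
```

>>> drive_tool(
  rows=[
    {"dx": 0, "dy": 0, "dz": 0, "wx": 0, "wy": 0, "wz": 0, "hand": 45},
    {"dx": 0, "dy": 0, "dz": 0, "wx": 0, "wy": 0, "wz": 0, "hand": 85},
    {"dx": 0, "dy": 0, "dz": 0, "wx": 0, "wy": 0, "wz": 0, "hand": 85},
    {"dx": 0, "dy": 0, "dz": -0.6, "wx": 0, "wy": 0, "wz": 0, "hand": 85},
    {"dx": 0, "dy": 0, "dz": -1.5, "wx": 0, "wy": 0, "wz": 0, "hand": 85},
    {"dx": 0, "dy": 0, "dz": -2.5, "wx": 0, "wy": 0, "wz": 0, "hand": 85},
    {"dx": 0, "dy": 0, "dz": -2.5, "wx": 0, "wy": 0, "wz": 0, "hand": 85},
  ],
)

```text
clock: 13.2
eef_pos: [0.6044, -0.1648, 0.1865]
tool_rot: [-0.019, 1.0, -0.002, 0.008]
ft_force: [1.7, 0.5, 0.8]
grip_width: 0.0848
grasp_force: 0.0
```

```bash
python3 go.py .6107 .3007 .18 110.7; python3 - <<'E'
from h import *
for n in ("scene","top"): bot.camera(n)
for t,nr,p0 in (("block_medium",{"scene":(230,222),"top":(254,170)},(.611,.3007)),("block_wide",{"scene":(205,257),"top":(221,195)},(.523,.425))):
    m=find(t,nr,False); print(t,list(m))
    if m: p,e,a=fit(m,M[t],p0,[0,.3]); print(np.round(p[:2]*1000,1),np.degrees(p[2]),e,a)
E
```

```text
d [-0.479  9.3    0.092] w [ 0.07  0.2  14.3 ] | t 13.2 p [ 604.4 -164.8  186.5] q [-15.   0. -17.] th 182.2 g 84.8 F [1.7 0.5 0.8]
block_medium ['scene']
[608.1 302.3] 9.301801256312928 45.01960784313726 282
block_wide ['scene', 'top']
[523.1 424.7] 17.37492350186721 92.44313725490196 559
```

>>> drive_tool(
  rows=[
    {"dx": -0.48, "dy": 9.3, "dz": 0.09, "wx": 0, "wy": 0, "wz": 14.3, "hand": 85},
    {"dx": -0.48, "dy": 9.3, "dz": 0.09, "wx": 0, "wy": 0, "wz": 14.3, "hand": 85},
    {"dx": -0.48, "dy": 9.3, "dz": 0.09, "wx": 0, "wy": 0, "wz": 14.3, "hand": 85},
    {"dx": -0.48, "dy": 9.3, "dz": 0.09, "wx": 0, "wy": 0, "wz": 14.3, "hand": 85},
    {"dx": -0.48, "dy": 9.3, "dz": 0.09, "wx": 0, "wy": 0, "wz": 14.3, "hand": 85},
    {"dx": -0.48, "dy": 9.3, "dz": 0.09, "wx": 0, "wy": 0, "wz": 14.3, "hand": 85},
    {"dx": -0.48, "dy": 9.3, "dz": 0.09, "wx": 0, "wy": 0, "wz": 14.3, "hand": 85},
    {"dx": -0.48, "dy": 9.3, "dz": 0.09, "wx": 0, "wy": 0, "wz": 14.3, "hand": 85},
    {"dx": -0.48, "dy": 9.3, "dz": 0.09, "wx": 0, "wy": 0, "wz": 14.3, "hand": 85},
    {"dx": -0.48, "dy": 9.3, "dz": 0.09, "wx": 0, "wy": 0, "wz": 14.3, "hand": 85},
    {"dx": -0.48, "dy": 9.3, "dz": 0.09, "wx": 0, "wy": 0, "wz": 14.3, "hand": 85},
    {"dx": -0.48, "dy": 9.3, "dz": 0.09, "wx": 0, "wy": 0, "wz": 14.3, "hand": 85},
  ],
)

```text
clock: 14.7
eef_pos: [0.6045, 0.3025, 0.1707]
tool_rot: [0.568, 0.823, -0.002, -0.001]
ft_force: [-0.5, -0.2, -0.8]
grip_width: 0.085
grasp_force: 0.0
```

```bash
python3 - <<'E'
from h import *
for n in ("scene","top"): bot.camera(n)
for t,nr,p0 in (("block_medium",{"scene":(230,222),"top":(254,170)},(.611,.3007)),("rail",{"scene":(364,188),"top":(371,193)},(.525,-.1665))):
    m=find(t,nr,False); print(t,list(m))
    for k in m: p,e,a=fit({k:m[k]},M[t],p0,[0,.3]); print(np.round(p[:2]*1000,1),np.degrees(p[2]),e,a)
E
python3 go.py .6107 .3007 .044 110.7
```

```text
block_medium ['scene']
[609.4 301.9] 16.48534814496583 20.215686274509807 326
rail ['top']
[ 521.3 -167.7] 2.3874397041093114 164.4156862745098 972
d [-0.029  0.092  2.58 ] w [-0.    0.   -0.03] | t 15.0 p [605.9 300.5 173. ] q [26. -0. 96.] th 110.6 g 85.3 F [0.2 0.2 0.5]
```

>>> drive_tool(
  rows=[
    {"dx": -0.03, "dy": 0.09, "dz": 0.9, "wx": 0, "wy": 0, "wz": 0.3, "hand": 85},
    {"dx": -0.03, "dy": 0.09, "dz": 1.8, "wx": 0, "wy": 0, "wz": 0.3, "hand": 85},
    {"dx": -0.03, "dy": 0.09, "dz": 2.57, "wx": 0, "wy": 0, "wz": 0.3, "hand": 85},
    {"dx": -0.03, "dy": 0.09, "dz": 2.57, "wx": 0, "wy": 0, "wz": 0.3, "hand": 85},
    {"dx": -0.03, "dy": 0.09, "dz": 2.57, "wx": 0, "wy": 0, "wz": 0.3, "hand": 28},
    {"dx": -0.03, "dy": 0.09, "dz": 2.57, "wx": 0, "wy": 0, "wz": 0.3, "hand": 28},
    {"dx": -0.03, "dy": 0.09, "dz": 2.57, "wx": 0, "wy": 0, "wz": 0.3, "hand": 28},
    {"dx": -0.03, "dy": 0.09, "dz": 2.57, "wx": 0, "wy": 0, "wz": 0.3, "hand": 28},
    {"dx": -0.03, "dy": 0.09, "dz": 2.57, "wx": 0, "wy": 0, "wz": 0.3, "hand": 28},
    {"dx": -0.03, "dy": 0.09, "dz": 2.57, "wx": 0, "wy": 0, "wz": 0.3, "hand": 28},
    {"dx": -0.03, "dy": 0.09, "dz": 2.57, "wx": 0, "wy": 0, "wz": 0.3, "hand": 28},
  ],
)

```text
clock: 16.1
eef_pos: [0.6117, 0.3028, 0.0478]
tool_rot: [0.579, 0.815, 0.002, 0.001]
ft_force: [-1.8, -1.6, 6.2]
grip_width: 0.0395
grasp_force: 61.2
```

>>> drive_tool(
  rows=[
    {"dx": 0, "dy": 0, "dz": 0, "wx": 0, "wy": 0, "wz": 0, "hand": 85},
    {"dx": 0, "dy": 0, "dz": 0, "wx": 0, "wy": 0, "wz": 0, "hand": 85},
    {"dx": 0, "dy": 0, "dz": 0, "wx": 0, "wy": 0, "wz": 0, "hand": 85},
    {"dx": 0, "dy": 0, "dz": 0, "wx": 0, "wy": 0, "wz": 0, "hand": 85},
    {"dx": 0, "dy": 0, "dz": 0, "wx": 0, "wy": 0, "wz": -18, "hand": 85},
    {"dx": 0, "dy": 0, "dz": 0, "wx": 0, "wy": 0, "wz": -18, "hand": 85},
    {"dx": 0, "dy": 0, "dz": 0, "wx": 0, "wy": 0, "wz": -18, "hand": 85},
    {"dx": 0, "dy": 0, "dz": 0, "wx": 0, "wy": 0, "wz": -18, "hand": 85},
    {"dx": 0, "dy": 0, "dz": 0, "wx": 0, "wy": 0, "wz": -18, "hand": 85},
    {"dx": 0, "dy": 0, "dz": 0, "wx": 0, "wy": 0, "wz": -18, "hand": 85},
    {"dx": 0, "dy": 0, "dz": 0, "wx": 0, "wy": 0, "wz": -18, "hand": 85},
    {"dx": 0, "dy": 0, "dz": 0, "wx": 0, "wy": 0, "wz": -18, "hand": 85},
    {"dx": 0, "dy": 0, "dz": 0, "wx": 0, "wy": 0, "wz": -18, "hand": 85},
    {"dx": 0, "dy": 0, "dz": 0, "wx": 0, "wy": 0, "wz": -18, "hand": 85},
    {"dx": 0, "dy": 0, "dz": 0, "wx": 0, "wy": 0, "wz": -18, "hand": 85},
    {"dx": 0, "dy": 0, "dz": 0, "wx": 0, "wy": 0, "wz": -18, "hand": 85},
  ],
)

```text
clock: 17.7
eef_pos: [0.6101, 0.3022, 0.044]
tool_rot: [-0.166, 0.986, -0.0, -0.0]
ft_force: [-0.8, -0.4, -0.4]
grip_width: 0.085
grasp_force: 0.0
```

```bash
python3 go.py .6107 .3007 .044 199.2
```

```text
d [-0.001 -0.031 -0.   ] w [-0.   -0.01 -0.01] | t 17.7 p [610.1 302.2  44. ] q [26.  0.  7.] th 199.2 g 85.0 F [-0.8 -0.4 -0.4]
```

>>> drive_tool(
  rows=[
    {"dx": -0.034, "dy": 0, "dz": 0, "wx": 0, "wy": 0, "wz": 0, "hand": 60},
    {"dx": -0.034, "dy": 0, "dz": 0, "wx": 0, "wy": 0, "wz": 0, "hand": 14},
    {"dx": -0.034, "dy": 0, "dz": 0, "wx": 0, "wy": 0, "wz": 0, "hand": 14},
    {"dx": -0.034, "dy": 0, "dz": 0, "wx": 0, "wy": 0, "wz": 0, "hand": 14},
    {"dx": -0.034, "dy": 0, "dz": 0, "wx": 0, "wy": 0, "wz": 0, "hand": 14},
    {"dx": -0.034, "dy": 0, "dz": 0, "wx": 0, "wy": 0, "wz": 0, "hand": 14},
    {"dx": -0.034, "dy": 0, "dz": 0, "wx": 0, "wy": 0, "wz": 0, "hand": 14},
    {"dx": -0.034, "dy": 0, "dz": 0, "wx": 0, "wy": 0, "wz": 0, "hand": 14},
  ],
)

```text
clock: 18.5
eef_pos: [0.612, 0.3026, 0.0444]
tool_rot: [-0.166, 0.986, -0.0, 0.0]
ft_force: [-0.6, -0.9, 0.4]
grip_width: 0.0236
grasp_force: 59.1
```

>>> drive_tool(
  rows=[
    {"dx": 0, "dy": 0, "dz": -1.0, "wx": 0, "wy": 0, "wz": 0, "hand": 14},
    {"dx": 0, "dy": 0, "dz": -2.0, "wx": 0, "wy": 0, "wz": 0, "hand": 14},
    {"dx": 0, "dy": 0, "dz": -3.1, "wx": 0, "wy": 0, "wz": 0, "hand": 14},
  ],
)

```text
clock: 18.8
eef_pos: [0.6107, 0.3025, 0.1942]
tool_rot: [-0.167, 0.986, -0.0, -0.002]
ft_force: [1.5, 0.5, -3.3]
grip_width: 0.0237
grasp_force: 59.7
```

```bash
python3 go.py .4545 -.1692 .2 182.2
```

```text
d [ 6.051 -7.883 -0.094] w [-0.01 -0.04  3.4 ] | t 18.8 p [610.7 302.5 194.2] q [26.  0.  7.] th 199.2 g 23.7 F [ 1.5  0.5 -3.3]
```

>>> drive_tool(
  rows=[
    {"dx": 6.05, "dy": -7.88, "dz": 0, "wx": 0, "wy": 0, "wz": 3.4, "hand": 14},
    {"dx": 6.05, "dy": -7.88, "dz": 0, "wx": 0, "wy": 0, "wz": 3.4, "hand": 14},
    {"dx": 6.05, "dy": -7.88, "dz": 0, "wx": 0, "wy": 0, "wz": 3.4, "hand": 14},
    {"dx": 6.05, "dy": -7.88, "dz": 0, "wx": 0, "wy": 0, "wz": 3.4, "hand": 14},
    {"dx": 6.05, "dy": -7.88, "dz": 0, "wx": 0, "wy": 0, "wz": 3.4, "hand": 14},
    {"dx": 6.05, "dy": -7.88, "dz": 0, "wx": 0, "wy": 0, "wz": 3.4, "hand": 14},
    {"dx": 6.05, "dy": -7.88, "dz": 0, "wx": 0, "wy": 0, "wz": 3.4, "hand": 14},
    {"dx": 6.05, "dy": -7.88, "dz": 0, "wx": 0, "wy": 0, "wz": 3.4, "hand": 14},
    {"dx": 6.05, "dy": -7.88, "dz": 0, "wx": 0, "wy": 0, "wz": 3.4, "hand": 14},
    {"dx": 6.05, "dy": -7.88, "dz": 0, "wx": 0, "wy": 0, "wz": 3.4, "hand": 14},
    {"dx": 6.05, "dy": -7.88, "dz": 0, "wx": 0, "wy": 0, "wz": 3.4, "hand": 14},
    {"dx": 6.05, "dy": -7.88, "dz": 0, "wx": 0, "wy": 0, "wz": 3.4, "hand": 14},
    {"dx": 6.05, "dy": -7.88, "dz": 0, "wx": 0, "wy": 0, "wz": 3.4, "hand": 14},
  ],
)

```text
clock: 20.1
eef_pos: [0.4554, -0.1679, 0.1939]
tool_rot: [-0.019, 1.0, 0.001, -0.0]
ft_force: [0.7, -0.4, -3.9]
grip_width: 0.0236
grasp_force: 60.5
```

```bash
python3 go.py .4540 -.1692 .0535 182.2
```

```text
d [ 0.028 -0.028  2.807] w [ 0.01 -0.01  0.  ] | t 20.1 p [ 455.4 -167.9  193.9] q [-20.   0. -22.] th 182.2 g 23.6 F [ 0.7 -0.4 -3.9]
```

>>> drive_tool(
  rows=[
    {"dx": 0.03, "dy": -0.02, "dz": 1.0, "wx": 0, "wy": 0, "wz": 0, "hand": 14},
    {"dx": 0.03, "dy": -0.02, "dz": 1.8, "wx": 0, "wy": 0, "wz": 0, "hand": 14},
    {"dx": 0.03, "dy": -0.02, "dz": 2.5, "wx": 0, "wy": 0, "wz": 0, "hand": 14},
    {"dx": 0.03, "dy": -0.02, "dz": 2.8, "wx": 0, "wy": 0, "wz": 0, "hand": 14},
    {"dx": 0.03, "dy": -0.02, "dz": 2.82, "wx": 0, "wy": 0, "wz": 0, "hand": 14},
    {"dx": 0.03, "dy": -0.02, "dz": 2.82, "wx": 0, "wy": 0, "wz": 0, "hand": 14},
    {"dx": -0.2, "dy": -0.02, "dz": 2.82, "wx": 0, "wy": 0, "wz": 0, "hand": 14},
    {"dx": -0.4, "dy": -0.02, "dz": 2.82, "wx": 0, "wy": 0, "wz": 0, "hand": 14},
    {"dx": -0.6, "dy": -0.02, "dz": 2.82, "wx": 0, "wy": 0, "wz": 0, "hand": 14},
    {"dx": -0.6, "dy": -0.02, "dz": 2.82, "wx": 0, "wy": 0, "wz": 0, "hand": 14},
  ],
)

```text
clock: 21.1
eef_pos: [0.4883, -0.1687, 0.0538]
tool_rot: [-0.02, 1.0, -0.0, 0.001]
ft_force: [0.1, -0.3, -3.5]
grip_width: 0.0235
grasp_force: 60.2
```

```bash
python3 go.py .553 -.1653 .0528 182.2
```

```text
d [-1.296  0.018  0.023] w [-0.01  0.03  0.01] | t 21.1 p [ 488.3 -168.7   53.8] q [-19.   0. -21.] th 182.2 g 23.5 F [ 0.1 -0.3 -3.5]
```

>>> drive_tool(
  rows=[
    {"dx": -0.4, "dy": 0.02, "dz": 0.01, "wx": 0, "wy": 0, "wz": 0, "hand": 14},
    {"dx": -0.8, "dy": 0.02, "dz": 0.01, "wx": 0, "wy": 0, "wz": 0, "hand": 14},
    {"dx": -1.2, "dy": 0.02, "dz": 0.01, "wx": 0, "wy": 0, "wz": 0, "hand": 14},
    {"dx": -1.3, "dy": 0.02, "dz": 0.01, "wx": 0, "wy": 0, "wz": 0, "hand": 14},
    {"dx": -1.38, "dy": 0.02, "dz": 0.01, "wx": 0, "wy": 0, "wz": 0, "hand": 14},
    {"dx": -1.42, "dy": 0.02, "dz": 0.01, "wx": 0, "wy": 0, "wz": 0, "hand": 14},
    {"dx": -1.42, "dy": 0.02, "dz": 0.01, "wx": 0, "wy": 0, "wz": 0, "hand": 14},
  ],
)

```text
clock: 21.8
eef_pos: [0.5558, -0.1649, 0.0526]
tool_rot: [-0.019, 1.0, 0.0, -0.001]
ft_force: [-0.7, 0.9, -4.1]
grip_width: 0.0237
grasp_force: 60.1
```

>>> drive_tool(
  rows=[
    {"dx": -0.03, "dy": 0, "dz": 0, "wx": 0, "wy": 0, "wz": 0, "hand": 14},
    {"dx": -0.06, "dy": 0, "dz": 0, "wx": 0, "wy": 0, "wz": 0, "hand": 14},
    {"dx": -0.06, "dy": 0, "dz": 0, "wx": 0, "wy": 0, "wz": 0, "hand": 14},
    {"dx": -0.06, "dy": 0, "dz": 0, "wx": 0, "wy": 0, "wz": 0, "hand": 14},
  ],
)

```text
clock: 22.2
eef_pos: [0.5588, -0.1648, 0.0528]
tool_rot: [-0.019, 1.0, 0.0, -0.001]
ft_force: [-1.0, -0.1, -2.3]
grip_width: 0.0237
grasp_force: 60.3
```

>>> drive_tool(
  rows=[
    {"dx": -0.03, "dy": 0, "dz": 0, "wx": 0, "wy": 0, "wz": 0, "hand": 14},
    {"dx": -0.06, "dy": 0, "dz": 0, "wx": 0, "wy": 0, "wz": 0, "hand": 14},
    {"dx": -0.06, "dy": 0, "dz": 0, "wx": 0, "wy": 0, "wz": 0, "hand": 14},
  ],
)

```text
clock: 22.5
eef_pos: [0.5611, -0.1647, 0.0526]
tool_rot: [-0.019, 1.0, 0.0, -0.001]
ft_force: [-4.9, -0.4, 0.0]
grip_width: 0.0231
grasp_force: 60.6
```

>>> drive_tool(
  rows=[
    {"dx": -0.03, "dy": 0, "dz": 0, "wx": 0, "wy": 0, "wz": 0, "hand": 14},
    {"dx": -0.06, "dy": 0, "dz": 0, "wx": 0, "wy": 0, "wz": 0, "hand": 14},
    {"dx": -0.06, "dy": 0, "dz": 0, "wx": 0, "wy": 0, "wz": 0, "hand": 14},
  ],
)

```text
clock: 22.8
eef_pos: [0.5614, -0.1646, 0.0522]
tool_rot: [-0.018, 1.0, 0.0, -0.004]
ft_force: [-11.8, 0.1, 3.6]
grip_width: 0.0234
grasp_force: 61.2
```

>>> drive_tool(
  rows=[
    {"dx": 0.07, "dy": 0, "dz": 0.01, "wx": 0, "wy": 0, "wz": 0, "hand": 14},
    {"dx": 0.07, "dy": 0, "dz": 0.01, "wx": 0, "wy": 0, "wz": 0, "hand": 14},
    {"dx": 0.07, "dy": 0, "dz": 0.01, "wx": 0, "wy": 0, "wz": 0, "hand": 14},
  ],
)

```text
clock: 23.1
eef_pos: [0.5611, -0.1647, 0.052]
tool_rot: [-0.019, 1.0, 0.0, -0.001]
ft_force: [-5.4, 0.6, -1.1]
grip_width: 0.0231
grasp_force: 60.4
```

>>> drive_tool(
  rows=[
    {"dx": 0, "dy": 0, "dz": 0, "wx": 0, "wy": 0, "wz": 0, "hand": 45},
    {"dx": 0, "dy": 0, "dz": 0, "wx": 0, "wy": 0, "wz": 0, "hand": 85},
    {"dx": 0, "dy": 0, "dz": 0, "wx": 0, "wy": 0, "wz": 0, "hand": 85},
    {"dx": 0, "dy": 0, "dz": -0.6, "wx": 0, "wy": 0, "wz": 0, "hand": 85},
    {"dx": 0, "dy": 0, "dz": -1.5, "wx": 0, "wy": 0, "wz": 0, "hand": 85},
    {"dx": 0, "dy": 0, "dz": -2.5, "wx": 0, "wy": 0, "wz": 0, "hand": 85},
    {"dx": 0, "dy": 0, "dz": -2.5, "wx": 0, "wy": 0, "wz": 0, "hand": 85},
  ],
)

```text
clock: 23.8
eef_pos: [0.5675, -0.1661, 0.1864]
tool_rot: [-0.019, 1.0, -0.002, 0.008]
ft_force: [1.0, -0.9, 1.0]
grip_width: 0.085
grasp_force: 0.0
```

```bash
python3 go.py .5233 .4250 .175 105.7; python3 - <<'E'
from h import *
for n in ("scene","top"): bot.camera(n)
for t,nr,p0 in (("block_wide",{"scene":(205,257),"top":(221,195)},(.523,.425)),):
    m=find(t,nr,False); print(t,list(m))
    for k in m: p,e,a=fit({k:m[k]},M[t],p0,[0,.3]); print(np.round(p[:2]*1000,1),np.degrees(p[2]),e,a)
E
```

```text
d [ 0.434 11.848  0.158] w [ 0.08  0.2  15.3 ] | t 23.8 p [ 567.5 -166.1  186.4] q [-16.   0. -19.] th 182.2 g 85.0 F [ 1.  -0.9  1. ]
block_wide ['scene', 'top']
[523.  425.5] 15.678334981253638 67.82352941176471 348
[524.1 423.9] 13.500552906016498 19.458823529411763 185
```

>>> drive_tool(
  rows=[
    {"dx": 0.43, "dy": 11.85, "dz": 0.15, "wx": 0, "wy": 0.2, "wz": 15.3, "hand": 85},
    {"dx": 0.43, "dy": 11.85, "dz": 0.15, "wx": 0, "wy": 0.2, "wz": 15.3, "hand": 85},
    {"dx": 0.43, "dy": 11.85, "dz": 0.15, "wx": 0, "wy": 0.2, "wz": 15.3, "hand": 85},
    {"dx": 0.43, "dy": 11.85, "dz": 0.15, "wx": 0, "wy": 0.2, "wz": 15.3, "hand": 85},
    {"dx": 0.43, "dy": 11.85, "dz": 0.15, "wx": 0, "wy": 0.2, "wz": 15.3, "hand": 85},
    {"dx": 0.43, "dy": 11.85, "dz": 0.15, "wx": 0, "wy": 0.2, "wz": 15.3, "hand": 85},
    {"dx": 0.43, "dy": 11.85, "dz": 0.15, "wx": 0, "wy": 0.2, "wz": 15.3, "hand": 85},
    {"dx": 0.43, "dy": 11.85, "dz": 0.15, "wx": 0, "wy": 0.2, "wz": 15.3, "hand": 85},
    {"dx": 0.43, "dy": 11.85, "dz": 0.15, "wx": 0, "wy": 0.2, "wz": 15.3, "hand": 85},
    {"dx": 0.43, "dy": 11.85, "dz": 0.15, "wx": 0, "wy": 0.2, "wz": 15.3, "hand": 85},
    {"dx": 0.43, "dy": 11.85, "dz": 0.15, "wx": 0, "wy": 0.2, "wz": 15.3, "hand": 85},
    {"dx": 0.43, "dy": 11.85, "dz": 0.15, "wx": 0, "wy": 0.2, "wz": 15.3, "hand": 85},
    {"dx": 0.43, "dy": 11.85, "dz": 0.15, "wx": 0, "wy": 0.2, "wz": 15.3, "hand": 85},
    {"dx": 0.43, "dy": 11.85, "dz": 0.15, "wx": 0, "wy": 0.2, "wz": 15.3, "hand": 85},
    {"dx": 0.43, "dy": 11.85, "dz": 0.15, "wx": 0, "wy": 0.2, "wz": 15.3, "hand": 85},
    {"dx": 0.43, "dy": 11.85, "dz": 0.15, "wx": 0, "wy": 0.2, "wz": 15.3, "hand": 85},
  ],
)

```text
clock: 25.6
eef_pos: [0.5177, 0.4251, 0.1685]
tool_rot: [0.605, 0.797, -0.002, -0.008]
ft_force: [0.1, 0.3, -0.1]
grip_width: 0.0848
grasp_force: 0.0
```

```bash
python3 go.py .5233 .4250 .044 105.5; python3 - <<'E'
from h import *
for n in ("scene","top"): bot.camera(n)
for t,nr,p0 in (("rail",{"top":(371,193),"scene":(364,188)},(.523,-.166)),("block_narrow",{},(.597,-.164)),("block_medium",{},(.561,-.164)),("gauge",{},(.52,-.403))):
    m=find(t,nr,False); print(t,list(m))
    for k in m: p,e,a=fit({k:m[k]},M[t],p0,[0,1.5],0.008 if 'block' in t else 0); print(np.round(p[:2]*1000,1),np.degrees(p[2]),e,a)
E
```

```text
d [-0.06   0.138  2.487] w [-0.14 -0.13  0.02] | t 25.6 p [517.7 425.1 168.5] q [ 39.   1. 113.] th 105.6 g 84.8 F [ 0.1  0.3 -0.1]
rail ['top']
[ 522.4 -166.6] 2.5521189949484833 274.4549019607843 859
block_narrow ['scene', 'top']
[ 597. -164.] 0.0 309.0 309
[ 597. -164.] 0.0 121.0 121
block_medium ['top']
[ 564.2 -169.2] 40.31390747054106 41.89019607843137 101
gauge ['scene', 'top']
[ 516.8 -404.6] 86.59459929915238 55.917647058823526 166
[ 517.7 -403.8] 84.1224334618417 26.28235294117647 150
```

>>> drive_tool(
  rows=[
    {"dx": -0.05, "dy": 0.12, "dz": 0.9, "wx": -0.14, "wy": -0.13, "wz": 0, "hand": 85},
    {"dx": -0.05, "dy": 0.12, "dz": 1.8, "wx": -0.14, "wy": -0.13, "wz": 0, "hand": 85},
    {"dx": -0.05, "dy": 0.12, "dz": 2.47, "wx": -0.14, "wy": -0.13, "wz": 0, "hand": 85},
    {"dx": -0.05, "dy": 0.12, "dz": 2.47, "wx": -0.14, "wy": -0.13, "wz": 0, "hand": 85},
    {"dx": -0.05, "dy": 0.12, "dz": 2.47, "wx": -0.14, "wy": -0.13, "wz": 0, "hand": 38},
    {"dx": -0.05, "dy": 0.12, "dz": 2.47, "wx": -0.14, "wy": -0.13, "wz": 0, "hand": 38},
    {"dx": -0.05, "dy": 0.12, "dz": 2.47, "wx": -0.14, "wy": -0.13, "wz": 0, "hand": 38},
    {"dx": -0.05, "dy": 0.12, "dz": 2.47, "wx": -0.14, "wy": -0.13, "wz": 0, "hand": 38},
    {"dx": -0.05, "dy": 0.12, "dz": 2.47, "wx": -0.14, "wy": -0.13, "wz": 0, "hand": 38},
    {"dx": -0.05, "dy": 0.12, "dz": 2.47, "wx": -0.14, "wy": -0.13, "wz": 0, "hand": 38},
  ],
)

```text
clock: 27.1
eef_pos: [0.5244, 0.4284, 0.0498]
tool_rot: [0.604, 0.797, 0.004, 0.001]
ft_force: [0.5, 0.8, 7.1]
grip_width: 0.0473
grasp_force: 63.3
```

>>> drive_tool(
  rows=[
    {"dx": 0, "dy": 0, "dz": -0.3, "wx": 0, "wy": 0, "wz": 0, "hand": 38},
    {"dx": 0, "dy": 0, "dz": -0.3, "wx": 0, "wy": 0, "wz": 0, "hand": 38},
    {"dx": 0, "dy": 0, "dz": -0.3, "wx": 0, "wy": 0, "wz": 0, "hand": 38},
    {"dx": 0, "dy": 0, "dz": -0.3, "wx": 0, "wy": 0, "wz": 0, "hand": 38},
  ],
)

```text
clock: 27.5
eef_pos: [0.5225, 0.4266, 0.0606]
tool_rot: [0.604, 0.797, 0.001, 0.0]
ft_force: [-0.3, 0.6, -2.2]
grip_width: 0.0474
grasp_force: 62.5
```

```bash
python3 go.py .5233 .4250 .044 105.5
```

```text
d [-0.035  0.007  0.331] w [ 0.01 -0.01  0.03] | t 27.5 p [522.5 426.6  60.6] q [ 39.   0. 114.] th 105.7 g 47.4 F [-0.3  0.6 -2.2]
```

>>> drive_tool(
  rows=[
    {"dx": 0, "dy": 0, "dz": 0.15, "wx": 0, "wy": 0, "wz": 0, "hand": 38},
    {"dx": 0, "dy": 0, "dz": 0.21, "wx": 0, "wy": 0, "wz": 0, "hand": 38},
    {"dx": 0, "dy": 0, "dz": 0.21, "wx": 0, "wy": 0, "wz": 0, "hand": 38},
    {"dx": 0, "dy": 0, "dz": 0.21, "wx": 0, "wy": 0, "wz": 0, "hand": 38},
  ],
)

```text
clock: 27.9
eef_pos: [0.5225, 0.4266, 0.0499]
tool_rot: [0.604, 0.797, 0.001, -0.0]
ft_force: [0.6, 0.7, -1.5]
grip_width: 0.0474
grasp_force: 62.3
```

>>> drive_tool(
  rows=[
    {"dx": 0, "dy": 0, "dz": 0, "wx": 0, "wy": 0, "wz": 0, "hand": 85},
    {"dx": 0, "dy": 0, "dz": 0, "wx": 0, "wy": 0, "wz": 0, "hand": 85},
    {"dx": 0, "dy": 0, "dz": 0, "wx": 0, "wy": 0, "wz": 0, "hand": 85},
    {"dx": 0, "dy": 0, "dz": 0.1, "wx": 0, "wy": 0, "wz": 0, "hand": 85},
    {"dx": 0, "dy": 0, "dz": 0.1, "wx": 0, "wy": 0, "wz": -18, "hand": 85},
    {"dx": 0, "dy": 0, "dz": 0.1, "wx": 0, "wy": 0, "wz": -18, "hand": 85},
    {"dx": 0, "dy": 0, "dz": 0.1, "wx": 0, "wy": 0, "wz": -18, "hand": 85},
    {"dx": 0, "dy": 0, "dz": 0.1, "wx": 0, "wy": 0, "wz": -18, "hand": 85},
    {"dx": 0, "dy": 0, "dz": 0.1, "wx": 0, "wy": 0, "wz": -18, "hand": 85},
    {"dx": 0, "dy": 0, "dz": 0.1, "wx": 0, "wy": 0, "wz": -18, "hand": 85},
    {"dx": 0, "dy": 0, "dz": 0.1, "wx": 0, "wy": 0, "wz": -18, "hand": 85},
    {"dx": 0, "dy": 0, "dz": 0.1, "wx": 0, "wy": 0, "wz": -18, "hand": 85},
    {"dx": 0, "dy": 0, "dz": 0.1, "wx": 0, "wy": 0, "wz": -18, "hand": 85},
    {"dx": 0, "dy": 0, "dz": 0.1, "wx": 0, "wy": 0, "wz": -18, "hand": 85},
    {"dx": 0, "dy": 0, "dz": 0.1, "wx": 0, "wy": 0, "wz": -18, "hand": 85},
    {"dx": 0, "dy": 0, "dz": 0.1, "wx": 0, "wy": 0, "wz": -18, "hand": 85},
    {"dx": 0, "dy": 0, "dz": 0.1, "wx": 0, "wy": 0, "wz": -18, "hand": 85},
  ],
)

```text
clock: 29.6
eef_pos: [0.5228, 0.4269, 0.0455]
tool_rot: [-0.136, 0.991, 0.001, 0.001]
ft_force: [0.3, 0.5, 0.1]
grip_width: 0.0853
grasp_force: 0.0
```

```bash
python3 go.py .5232 .4270 .044 195.7
```

```text
d [-0.008  0.     0.03 ] w [ 0.01  0.02 -0.02] | t 29.6 p [522.8 426.9  45.5] q [39.  0. 24.] th 195.6 g 85.3 F [0.3 0.5 0.1]
```

>>> drive_tool(
  rows=[
    {"dx": 0.007, "dy": 0, "dz": 0.02, "wx": 0, "wy": 0, "wz": 0, "hand": 60},
    {"dx": 0.007, "dy": 0, "dz": 0.02, "wx": 0, "wy": 0, "wz": 0, "hand": 14},
    {"dx": 0.007, "dy": 0, "dz": 0.02, "wx": 0, "wy": 0, "wz": 0, "hand": 14},
    {"dx": 0.007, "dy": 0, "dz": 0.02, "wx": 0, "wy": 0, "wz": 0, "hand": 14},
    {"dx": 0.007, "dy": 0, "dz": 0.02, "wx": 0, "wy": 0, "wz": 0, "hand": 14},
    {"dx": 0.007, "dy": 0, "dz": 0.02, "wx": 0, "wy": 0, "wz": 0, "hand": 14},
    {"dx": 0.007, "dy": 0, "dz": 0.02, "wx": 0, "wy": 0, "wz": 0, "hand": 14},
    {"dx": 0.007, "dy": 0, "dz": 0.02, "wx": 0, "wy": 0, "wz": 0, "hand": 14},
  ],
)

```text
clock: 30.4
eef_pos: [0.5227, 0.4268, 0.045]
tool_rot: [-0.136, 0.991, 0.001, 0.001]
ft_force: [-0.0, -0.6, 0.4]
grip_width: 0.0238
grasp_force: 59.3
```

>>> drive_tool(
  rows=[
    {"dx": 0, "dy": 0, "dz": -1.0, "wx": 0, "wy": 0, "wz": 0, "hand": 14},
    {"dx": 0, "dy": 0, "dz": -2.0, "wx": 0, "wy": 0, "wz": 0, "hand": 14},
    {"dx": 0, "dy": 0, "dz": -3.1, "wx": 0, "wy": 0, "wz": 0, "hand": 14},
  ],
)

```text
clock: 30.7
eef_pos: [0.5213, 0.4261, 0.1948]
tool_rot: [-0.136, 0.991, 0.0, -0.001]
ft_force: [2.0, 0.4, -1.9]
grip_width: 0.0234
grasp_force: 59.5
```

```bash
python3 go.py .4500 -.1687 .2 182.2
```

```text
d [  4.589 -11.068  -0.107] w [ 0.01 -0.01  2.7 ] | t 30.7 p [521.3 426.1 194.8] q [39.  0. 24.] th 195.7 g 23.4 F [ 2.   0.4 -1.9]
```

>>> drive_tool(
  rows=[
    {"dx": 4.59, "dy": -11.07, "dz": 0, "wx": 0, "wy": 0, "wz": 2.7, "hand": 14},
    {"dx": 4.59, "dy": -11.07, "dz": 0, "wx": 0, "wy": 0, "wz": 2.7, "hand": 14},
    {"dx": 4.59, "dy": -11.07, "dz": 0, "wx": 0, "wy": 0, "wz": 2.7, "hand": 14},
    {"dx": 4.59, "dy": -11.07, "dz": 0, "wx": 0, "wy": 0, "wz": 2.7, "hand": 14},
    {"dx": 4.59, "dy": -11.07, "dz": 0, "wx": 0, "wy": 0, "wz": 2.7, "hand": 14},
    {"dx": 4.59, "dy": -11.07, "dz": 0, "wx": 0, "wy": 0, "wz": 2.7, "hand": 14},
    {"dx": 4.59, "dy": -11.07, "dz": 0, "wx": 0, "wy": 0, "wz": 2.7, "hand": 14},
    {"dx": 4.59, "dy": -11.07, "dz": 0, "wx": 0, "wy": 0, "wz": 2.7, "hand": 14},
    {"dx": 4.59, "dy": -11.07, "dz": 0, "wx": 0, "wy": 0, "wz": 2.7, "hand": 14},
    {"dx": 4.59, "dy": -11.07, "dz": 0, "wx": 0, "wy": 0, "wz": 2.7, "hand": 14},
    {"dx": 4.59, "dy": -11.07, "dz": 0, "wx": 0, "wy": 0, "wz": 2.7, "hand": 14},
    {"dx": 4.59, "dy": -11.07, "dz": 0, "wx": 0, "wy": 0, "wz": 2.7, "hand": 14},
    {"dx": 4.59, "dy": -11.07, "dz": 0, "wx": 0, "wy": 0, "wz": 2.7, "hand": 14},
    {"dx": 4.59, "dy": -11.07, "dz": 0, "wx": 0, "wy": 0, "wz": 2.7, "hand": 14},
    {"dx": 4.59, "dy": -11.07, "dz": 0, "wx": 0, "wy": 0, "wz": 2.7, "hand": 14},
  ],
)

```text
clock: 32.2
eef_pos: [0.4505, -0.1674, 0.193]
tool_rot: [-0.019, 1.0, 0.002, 0.0]
ft_force: [-0.2, 0.6, -2.4]
grip_width: 0.0233
grasp_force: 60.3
```

```bash
python3 go.py .4500 -.1690 .0542 182.2
```

```text
d [ 0.013 -0.04   2.776] w [0.04 0.01 0.  ] | t 32.2 p [ 450.5 -167.4  193. ] q [-20.   0. -23.] th 182.2 g 23.3 F [-0.2  0.6 -2.4]
```

>>> drive_tool(
  rows=[
    {"dx": 0.03, "dy": -0.03, "dz": 1.0, "wx": 0.04, "wy": 0, "wz": 0, "hand": 14},
    {"dx": 0.03, "dy": -0.03, "dz": 1.8, "wx": 0.04, "wy": 0, "wz": 0, "hand": 14},
    {"dx": 0.03, "dy": -0.03, "dz": 2.5, "wx": 0.04, "wy": 0, "wz": 0, "hand": 14},
    {"dx": 0.03, "dy": -0.03, "dz": 2.78, "wx": 0.04, "wy": 0, "wz": 0, "hand": 14},
    {"dx": 0.03, "dy": -0.03, "dz": 2.8, "wx": 0.04, "wy": 0, "wz": 0, "hand": 14},
    {"dx": 0.03, "dy": -0.03, "dz": 2.8, "wx": 0.04, "wy": 0, "wz": 0, "hand": 14},
    {"dx": -0.2, "dy": -0.03, "dz": 2.8, "wx": 0.04, "wy": 0, "wz": 0, "hand": 14},
    {"dx": -0.4, "dy": -0.03, "dz": 2.8, "wx": 0.04, "wy": 0, "wz": 0, "hand": 14},
    {"dx": -0.6, "dy": -0.03, "dz": 2.8, "wx": 0.04, "wy": 0, "wz": 0, "hand": 14},
    {"dx": -0.6, "dy": -0.03, "dz": 2.8, "wx": 0.04, "wy": 0, "wz": 0, "hand": 14},
  ],
)

```text
clock: 33.2
eef_pos: [0.4837, -0.1686, 0.0539]
tool_rot: [-0.02, 1.0, -0.001, 0.002]
ft_force: [-0.1, 0.5, -1.9]
grip_width: 0.0234
grasp_force: 60.0
```

```bash
python3 go.py .511 -.1669 .0532 182.2
```

```text
d [-0.547  0.012  0.017] w [-0.03  0.05  0.01] | t 33.2 p [ 483.7 -168.6   53.9] q [-19.  -0. -21.] th 182.2 g 23.4 F [-0.1  0.5 -1.9]
```

>>> drive_tool(
  rows=[
    {"dx": -0.3, "dy": 0.012, "dz": 0.01, "wx": 0, "wy": 0, "wz": 0, "hand": 14},
    {"dx": -0.5, "dy": 0.012, "dz": 0.01, "wx": 0, "wy": 0, "wz": 0, "hand": 14},
    {"dx": -0.6, "dy": 0.012, "dz": 0.01, "wx": 0, "wy": 0, "wz": 0, "hand": 14},
    {"dx": -0.66, "dy": 0.012, "dz": 0.01, "wx": 0, "wy": 0, "wz": 0, "hand": 14},
    {"dx": -0.68, "dy": 0.012, "dz": 0.01, "wx": 0, "wy": 0, "wz": 0, "hand": 14},
    {"dx": -0.68, "dy": 0.012, "dz": 0.01, "wx": 0, "wy": 0, "wz": 0, "hand": 14},
  ],
)

```text
clock: 33.8
eef_pos: [0.5147, -0.1666, 0.053]
tool_rot: [-0.019, 1.0, -0.001, 0.001]
ft_force: [0.3, -0.2, -2.1]
grip_width: 0.0235
grasp_force: 60.0
```

>>> drive_tool(
  rows=[
    {"dx": -0.03, "dy": 0, "dz": 0, "wx": 0, "wy": 0, "wz": 0, "hand": 14},
    {"dx": -0.06, "dy": 0, "dz": 0, "wx": 0, "wy": 0, "wz": 0, "hand": 14},
    {"dx": -0.06, "dy": 0, "dz": 0, "wx": 0, "wy": 0, "wz": 0, "hand": 14},
  ],
)

```text
clock: 34.1
eef_pos: [0.5169, -0.1665, 0.0529]
tool_rot: [-0.019, 1.0, -0.001, -0.0]
ft_force: [-2.8, -0.2, -1.2]
grip_width: 0.0234
grasp_force: 60.1
```

>>> drive_tool(
  rows=[
    {"dx": -0.04, "dy": 0, "dz": 0, "wx": 0, "wy": 0, "wz": 0, "hand": 14},
    {"dx": -0.08, "dy": 0, "dz": 0, "wx": 0, "wy": 0, "wz": 0, "hand": 14},
    {"dx": -0.08, "dy": 0, "dz": 0, "wx": 0, "wy": 0, "wz": 0, "hand": 14},
  ],
)

```text
clock: 34.4
eef_pos: [0.5171, -0.1664, 0.0525]
tool_rot: [-0.018, 1.0, -0.001, -0.004]
ft_force: [-13.5, -1.2, 5.4]
grip_width: 0.0234
grasp_force: 60.9
```

>>> drive_tool(
  rows=[
    {"dx": 0.08, "dy": 0, "dz": 0.01, "wx": 0, "wy": 0, "wz": 0, "hand": 14},
    {"dx": 0.08, "dy": 0, "dz": 0.01, "wx": 0, "wy": 0, "wz": 0, "hand": 14},
    {"dx": 0.08, "dy": 0, "dz": 0.01, "wx": 0, "wy": 0, "wz": 0, "hand": 14},
  ],
)

```text
clock: 34.7
eef_pos: [0.5169, -0.1664, 0.0524]
tool_rot: [-0.019, 1.0, -0.001, -0.0]
ft_force: [-5.4, -0.2, -0.4]
grip_width: 0.0236
grasp_force: 60.0
```

>>> drive_tool(
  rows=[
    {"dx": 0.03, "dy": 0, "dz": 0, "wx": 0, "wy": 0, "wz": 0, "hand": 14},
    {"dx": 0.03, "dy": 0, "dz": 0, "wx": 0, "wy": 0, "wz": 0, "hand": 14},
    {"dx": 0.03, "dy": 0, "dz": 0, "wx": 0, "wy": 0, "wz": 0, "hand": 45},
    {"dx": 0.03, "dy": 0, "dz": 0, "wx": 0, "wy": 0, "wz": 0, "hand": 85},
    {"dx": 0.03, "dy": 0, "dz": 0, "wx": 0, "wy": 0, "wz": 0, "hand": 85},
    {"dx": 0, "dy": 0, "dz": -0.6, "wx": 0, "wy": 0, "wz": 0, "hand": 85},
    {"dx": 0, "dy": 0, "dz": -1.5, "wx": 0, "wy": 0, "wz": 0, "hand": 85},
    {"dx": 0, "dy": 0, "dz": -2.2, "wx": 0, "wy": 0, "wz": 0, "hand": 85},
    {"dx": 0, "dy": 0, "dz": -2.2, "wx": 0, "wy": 0, "wz": 0, "hand": 85},
  ],
)

```text
clock: 35.6
eef_pos: [0.5222, -0.1675, 0.1691]
tool_rot: [-0.019, 1.0, -0.003, 0.007]
ft_force: [0.8, -0.3, 1.0]
grip_width: 0.0852
grasp_force: 0.0
```

```bash
python3 go.py .518 -.404 .15 84.5
```

```text
d [ 0.269 -4.721  0.406] w [ 0.09  0.18 19.54] | t 35.6 p [ 522.2 -167.5  169.1] q [-18.  -0. -20.] th 182.2 g 85.2 F [ 0.8 -0.3  1. ]
```

>>> drive_tool(
  rows=[
    {"dx": 0.27, "dy": -4.72, "dz": 0.3, "wx": 0, "wy": 0, "wz": 19.54, "hand": 85},
    {"dx": 0.27, "dy": -4.72, "dz": 0.3, "wx": 0, "wy": 0, "wz": 19.54, "hand": 85},
    {"dx": 0.27, "dy": -4.72, "dz": 0.3, "wx": 0, "wy": 0, "wz": 19.54, "hand": 85},
    {"dx": 0.27, "dy": -4.72, "dz": 0.3, "wx": 0, "wy": 0, "wz": 19.54, "hand": 85},
    {"dx": 0.27, "dy": -4.72, "dz": 0.3, "wx": 0, "wy": 0, "wz": 19.54, "hand": 85},
    {"dx": 0.27, "dy": -4.72, "dz": 0.3, "wx": 0, "wy": 0, "wz": 19.54, "hand": 85},
    {"dx": 0.27, "dy": -4.72, "dz": 0.3, "wx": 0, "wy": 0, "wz": 19.54, "hand": 85},
    {"dx": 0.27, "dy": -4.72, "dz": 0.3, "wx": 0, "wy": 0, "wz": 19.54, "hand": 85},
    {"dx": 0.27, "dy": -4.72, "dz": 0.3, "wx": 0, "wy": 0, "wz": 19.54, "hand": 85},
    {"dx": 0.27, "dy": -4.72, "dz": 0.3, "wx": 0, "wy": 0, "wz": 19.54, "hand": 85},
    {"dx": 0.27, "dy": -4.72, "dz": 0.3, "wx": 0, "wy": 0, "wz": 19.54, "hand": 85},
    {"dx": 0.27, "dy": -4.72, "dz": 0.3, "wx": 0, "wy": 0, "wz": 19.54, "hand": 85},
    {"dx": 0.27, "dy": -4.72, "dz": 0.3, "wx": 0, "wy": 0, "wz": 19.54, "hand": 85},
  ],
)

```text
clock: 36.9
eef_pos: [0.5134, -0.4026, 0.1473]
tool_rot: [0.74, 0.672, 0.0, 0.001]
ft_force: [0.9, 1.4, -0.8]
grip_width: 0.0848
grasp_force: 0.0
```

```bash
python3 go.py .518 -.404 .029 84.5; python3 - <<'E'
from h import *
o=[]
for n in ("scene","top"):
    im=bot.camera(n)
    for c in ((.518,-.404,.036),(.55,-.165,.04)):
        u,v=proj(n,[c])[0].astype(int); o.append(cv2.resize(im[v-22:v+22,u-30:u+30,::-1],None,fx=6,fy=6,interpolation=cv2.INTER_CUBIC))
cv2.imwrite("pics/g1.png",np.vstack([np.hstack(o[:2]),np.hstack(o[2:])]))
E
```

```text
d [-0.017  0.09   2.366] w [ 0.02  0.01 -0.  ] | t 36.9 p [ 513.4 -402.6  147.3] q [-38.   0.  57.] th 84.5 g 84.8 F [ 0.9  1.4 -0.8]
```

View pics/g1.png

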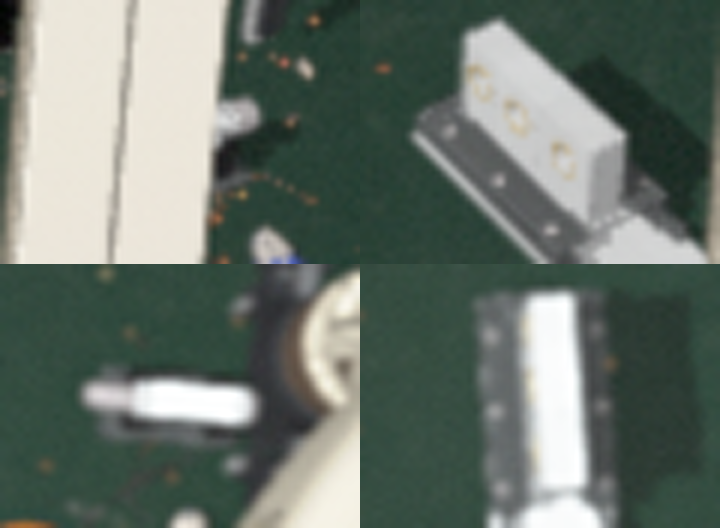

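>>> drive_tool(
  rows=[
    {"dx": -0.02, "dy": 0.06, "dz": 0.8, "wx": 0, "wy": 0, "wz": 0, "hand": 85},
    {"dx": -0.02, "dy": 0.06, "dz": 1.6, "wx": 0, "wy": 0, "wz": 0, "hand": 85},
    {"dx": -0.02, "dy": 0.06, "dz": 2.2, "wx": 0, "wy": 0, "wz": 0, "hand": 85},
    {"dx": -0.02, "dy": 0.06, "dz": 2.36, "wx": 0, "wy": 0, "wz": 0, "hand": 85},
    {"dx": -0.02, "dy": 0.06, "dz": 2.36, "wx": 0, "wy": 0, "wz": 0, "hand": 85},
    {"dx": -0.02, "dy": 0.06, "dz": 2.36, "wx": 0, "wy": 0, "wz": 0, "hand": 85},
  ],
)

```text
clock: 37.6
eef_pos: [0.5175, -0.405, 0.0317]
tool_rot: [0.74, 0.672, 0.0, 0.003]
ft_force: [-0.2, 0.2, 0.2]
grip_width: 0.0846
grasp_force: 0.0
```

>>> drive_tool(
  rows=[
    {"dx": 0, "dy": 0, "dz": 0, "wx": 0, "wy": 0, "wz": 0, "hand": 60},
    {"dx": 0, "dy": 0, "dz": 0, "wx": 0, "wy": 0, "wz": 0, "hand": 40},
    {"dx": 0, "dy": 0, "dz": 0, "wx": 0, "wy": 0, "wz": 0, "hand": 10},
    {"dx": 0, "dy": 0, "dz": 0, "wx": 0, "wy": 0, "wz": 0, "hand": 10},
    {"dx": 0, "dy": 0, "dz": 0, "wx": 0, "wy": 0, "wz": 0, "hand": 10},
    {"dx": 0, "dy": 0, "dz": 0, "wx": 0, "wy": 0, "wz": 0, "hand": 10},
    {"dx": 0, "dy": 0, "dz": 0, "wx": 0, "wy": 0, "wz": 0, "hand": 10},
  ],
)

```text
clock: 38.3
eef_pos: [0.5169, -0.4044, 0.0307]
tool_rot: [0.74, 0.672, 0.0, 0.002]
ft_force: [-0.6, -0.5, 4.9]
grip_width: 0.0188
grasp_force: 59.5
```

```bash
python3 go.py .518 -.404 .029 84.5
```

```text
d [0.01  0.022 0.033] w [ 0.04  0.02 -0.01] | t 38.3 p [ 516.9 -404.4   30.7] q [-38.  -0.  57.] th 84.5 g 18.8 F [-0.6 -0.5  4.9]
```

>>> drive_tool(
  rows=[
    {"dx": 0, "dy": 0, "dz": -0.5, "wx": 0, "wy": 0, "wz": 0, "hand": 10},
    {"dx": 0, "dy": 0, "dz": -1.2, "wx": 0, "wy": 0, "wz": 0, "hand": 10},
    {"dx": 0, "dy": 0, "dz": -1.2, "wx": 0, "wy": 0, "wz": 0, "hand": 10},
  ],
)

```text
clock: 38.6
eef_pos: [0.5188, -0.406, 0.0947]
tool_rot: [0.74, 0.672, 0.001, 0.005]
ft_force: [1.1, -1.1, -0.3]
grip_width: 0.0192
grasp_force: 59.8
```

```bash
python3 go.py .6002 -.2557 .0507 92.2
```

```text
d [3.154 1.323 0.874] w [ 0.1   0.08 -1.54] | t 38.6 p [ 518.8 -406.    94.7] q [-38.  -0.  57.] th 84.5 g 19.2 F [ 1.1 -1.1 -0.3]
```

>>> drive_tool(
  rows=[
    {"dx": 1.0, "dy": 0.45, "dz": 0, "wx": 0, "wy": 0, "wz": -1.54, "hand": 10},
    {"dx": 2.0, "dy": 0.9, "dz": 0, "wx": 0, "wy": 0, "wz": -1.54, "hand": 10},
    {"dx": 3.15, "dy": 1.32, "dz": 0.4, "wx": 0, "wy": 0, "wz": -1.54, "hand": 10},
    {"dx": 3.15, "dy": 1.32, "dz": 0.84, "wx": 0, "wy": 0, "wz": -1.54, "hand": 10},
    {"dx": 3.15, "dy": 1.32, "dz": 0.84, "wx": 0, "wy": 0, "wz": -1.54, "hand": 10},
    {"dx": 3.15, "dy": 1.32, "dz": 0.84, "wx": 0, "wy": 0, "wz": -1.54, "hand": 10},
    {"dx": 3.15, "dy": 1.32, "dz": 0.84, "wx": 0, "wy": 0, "wz": -1.54, "hand": 10},
  ],
)

```text
clock: 39.3
eef_pos: [0.5971, -0.2548, 0.048]
tool_rot: [0.694, 0.72, -0.0, 0.001]
ft_force: [-0.3, 0.6, -1.0]
grip_width: 0.0191
grasp_force: 59.6
```

```bash
python3 go.py .6002 -.2557 .0507 92.2; python3 - <<'E'
from h import *
o=[]
for n in ("scene","top"):
    im=bot.camera(n)
    u,v=proj(n,[(.58,-.19,.05)])[0].astype(int); o.append(cv2.resize(im[v-25:v+25,u-35:u+35,::-1],None,fx=8,fy=8,interpolation=cv2.INTER_CUBIC))
cv2.imwrite("pics/g2.png",cv2.resize(np.vstack(o),None,fx=.74,fy=.74))
E
```

```text
d [-0.021  0.061 -0.054] w [ 0.02  0.03 -0.02] | t 39.3 p [ 597.1 -254.8   48. ] q [-23.  -0.  65.] th 92.1 g 19.1 F [-0.3  0.6 -1. ]
```

View pics/g2.png

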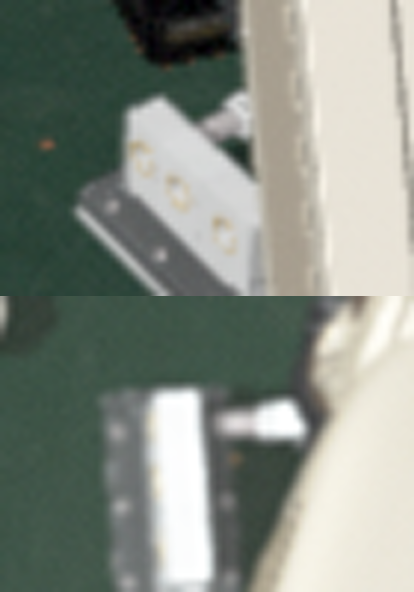

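>>> drive_tool(
  rows=[
    {"dx": 0, "dy": 0.06, "dz": -0.054, "wx": 0.02, "wy": 0.03, "wz": -0.02, "hand": 10},
    {"dx": 0, "dy": 0.06, "dz": -0.054, "wx": 0.02, "wy": 0.03, "wz": -0.02, "hand": 10},
    {"dx": 0, "dy": 0.06, "dz": -0.054, "wx": 0.02, "wy": 0.03, "wz": -0.02, "hand": 10},
  ],
)

```text
clock: 39.7
eef_pos: [0.6006, -0.2543, 0.0513]
tool_rot: [0.693, 0.721, 0.001, 0.0]
ft_force: [0.1, 0.5, -2.1]
grip_width: 0.0191
grasp_force: 59.6
```

```bash
python3 go.py .6002 -.2557 .0507 92.2
```

```text
d [-0.028 -0.008  0.011] w [ 0.01 -0.    0.01] | t 39.7 p [ 600.6 -254.3   51.3] q [-23.   0.  65.] th 92.2 g 19.1 F [ 0.1  0.5 -2.1]
```

>>> drive_tool(
  rows=[
    {"dx": 0.1, "dy": -0.008, "dz": 0.011, "wx": 0, "wy": 0, "wz": 0, "hand": 10},
    {"dx": 0.2, "dy": -0.008, "dz": 0.011, "wx": 0, "wy": 0, "wz": 0, "hand": 10},
    {"dx": 0.28, "dy": -0.008, "dz": 0.011, "wx": 0, "wy": 0, "wz": 0, "hand": 10},
    {"dx": 0.34, "dy": -0.008, "dz": 0.011, "wx": 0, "wy": 0, "wz": 0, "hand": 10},
    {"dx": 0.36, "dy": -0.008, "dz": 0.011, "wx": 0, "wy": 0, "wz": 0, "hand": 10},
    {"dx": 0.36, "dy": -0.008, "dz": 0.011, "wx": 0, "wy": 0, "wz": 0, "hand": 10},
  ],
)

```text
clock: 40.3
eef_pos: [0.5991, -0.2352, 0.0501]
tool_rot: [0.693, 0.721, 0.0, -0.0]
ft_force: [-0.2, 1.1, -1.7]
grip_width: 0.0189
grasp_force: 59.7
```

```bash
python3 go.py .5994 -.235 .0507 92.2
```

```text
d [ 0.005  0.005 -0.013] w [-0.   -0.01  0.02] | t 40.3 p [ 599.1 -235.2   50.1] q [-21.   0.  66.] th 92.3 g 18.9 F [-0.2  1.1 -1.7]
```

>>> drive_tool(
  rows=[
    {"dx": 0.08, "dy": 0.003, "dz": -0.012, "wx": 0, "wy": 0, "wz": 0, "hand": 10},
    {"dx": 0.16, "dy": 0.003, "dz": -0.012, "wx": 0, "wy": 0, "wz": 0, "hand": 10},
    {"dx": 0.24, "dy": 0.003, "dz": -0.012, "wx": 0, "wy": 0, "wz": 0, "hand": 10},
    {"dx": 0.24, "dy": 0.003, "dz": -0.012, "wx": 0, "wy": 0, "wz": 0, "hand": 10},
  ],
)

```text
clock: 40.7
eef_pos: [0.5988, -0.2229, 0.0507]
tool_rot: [0.693, 0.721, 0.0, -0.0]
ft_force: [0.1, 1.2, -1.3]
grip_width: 0.0191
grasp_force: 59.7
```

```bash
python3 go.py .599 -.223 .0507 92.2
```

```text
d [-0.003  0.003 -0.001] w [ 0.   -0.02  0.02] | t 40.7 p [ 598.8 -222.9   50.7] q [-20.   0.  67.] th 92.3 g 19.1 F [ 0.1  1.2 -1.3]
```

>>> drive_tool(
  rows=[
    {"dx": 0.08, "dy": 0.002, "dz": 0, "wx": 0, "wy": 0, "wz": 0, "hand": 10},
    {"dx": 0.16, "dy": 0.002, "dz": 0, "wx": 0, "wy": 0, "wz": 0, "hand": 10},
    {"dx": 0.22, "dy": 0.002, "dz": 0, "wx": 0, "wy": 0, "wz": 0, "hand": 10},
    {"dx": 0.26, "dy": 0.002, "dz": 0, "wx": 0, "wy": 0, "wz": 0, "hand": 10},
    {"dx": 0.26, "dy": 0.002, "dz": 0, "wx": 0, "wy": 0, "wz": 0, "hand": 10},
  ],
)

```text
clock: 41.2
eef_pos: [0.5985, -0.2113, 0.051]
tool_rot: [0.693, 0.721, -0.0, 0.0]
ft_force: [0.1, -3.3, -1.0]
grip_width: 0.0189
grasp_force: 59.8
```

>>> drive_tool(
  rows=[
    {"dx": 0.03, "dy": 0, "dz": 0, "wx": 0, "wy": 0, "wz": 0, "hand": 10},
    {"dx": 0.06, "dy": 0, "dz": 0, "wx": 0, "wy": 0, "wz": 0, "hand": 10},
    {"dx": 0.06, "dy": 0, "dz": 0, "wx": 0, "wy": 0, "wz": 0, "hand": 10},
  ],
)

```text
clock: 41.5
eef_pos: [0.5984, -0.2099, 0.0516]
tool_rot: [0.693, 0.72, -0.001, 0.001]
ft_force: [-2.1, -6.7, 1.4]
grip_width: 0.0191
grasp_force: 60.1
```

>>> drive_tool(
  rows=[
    {"dx": 0.03, "dy": 0, "dz": 0, "wx": 0, "wy": 0, "wz": 0, "hand": 10},
    {"dx": 0.06, "dy": 0, "dz": 0, "wx": 0, "wy": 0, "wz": 0, "hand": 10},
    {"dx": 0.06, "dy": 0, "dz": 0, "wx": 0, "wy": 0, "wz": 0, "hand": 10},
    {"dx": 0.06, "dy": 0, "dz": 0, "wx": 0, "wy": 0, "wz": 0, "hand": 10},
  ],
)

```text
clock: 41.9
eef_pos: [0.5984, -0.2092, 0.0522]
tool_rot: [0.694, 0.72, -0.002, 0.003]
ft_force: [-2.7, -11.8, 2.0]
grip_width: 0.0188
grasp_force: 60.2
```

```bash
python3 go.py .6 -.2557 .0507 92.2; python3 - <<'E'
from h import *
o=[]
for n in ("scene","top"):
    im=bot.camera(n)
    u,v=proj(n,[(.58,-.17,.05)])[0].astype(int); o.append(cv2.resize(im[v-25:v+25,u-35:u+35,::-1],None,fx=8,fy=8,interpolation=cv2.INTER_CUBIC))
cv2.imwrite("pics/g3.png",cv2.resize(np.vstack(o),None,fx=.74,fy=.74))
E
```

```text
d [-0.93  -0.003  0.036] w [ 0.01  0.09 -0.02] | t 41.9 p [ 598.4 -209.2   52.2] q [-19.  -0.  69.] th 92.1 g 18.8 F [ -2.7 -11.8   2. ]
```

View pics/g3.png

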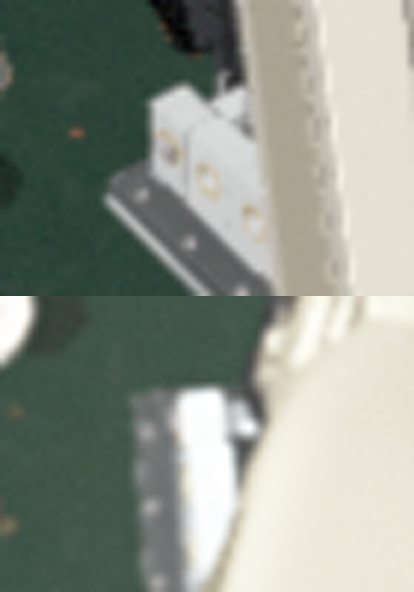

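>>> drive_tool(
  rows=[
    {"dx": -0.15, "dy": 0, "dz": 0, "wx": 0, "wy": 0, "wz": 0, "hand": 10},
    {"dx": -0.4, "dy": 0, "dz": 0, "wx": 0, "wy": 0, "wz": 0, "hand": 10},
    {"dx": -0.8, "dy": 0, "dz": 0, "wx": 0, "wy": 0, "wz": 0, "hand": 10},
    {"dx": -1.15, "dy": 0, "dz": 0, "wx": 0, "wy": 0, "wz": 0, "hand": 10},
    {"dx": -1.15, "dy": 0, "dz": -0.1, "wx": 0, "wy": 0, "wz": 0, "hand": 10},
    {"dx": -1.15, "dy": 0, "dz": -0.9, "wx": 0, "wy": 0, "wz": 0, "hand": 10},
    {"dx": -1.15, "dy": 0, "dz": -1.5, "wx": 0, "wy": 0, "wz": 0, "hand": 10},
    {"dx": -0.7, "dy": 0, "dz": -1.5, "wx": 0, "wy": 0, "wz": 0, "hand": 10},
    {"dx": 0.3, "dy": 0, "dz": -1.5, "wx": 0, "wy": 0, "wz": 0, "hand": 10},
    {"dx": 1.3, "dy": 0, "dz": -1.5, "wx": 0, "wy": 0, "wz": 0, "hand": 10},
    {"dx": 2.3, "dy": 0, "dz": -1.5, "wx": 0, "wy": 0, "wz": 0, "hand": 10},
    {"dx": 2.35, "dy": 0, "dz": -1.4, "wx": 0, "wy": 0, "wz": 0, "hand": 10},
    {"dx": 2.35, "dy": 0, "dz": -0.7, "wx": 0, "wy": 0, "wz": 0, "hand": 10},
    {"dx": 2.35, "dy": 0, "dz": 0, "wx": 0, "wy": 0, "wz": 0, "hand": 10},
    {"dx": 2.35, "dy": 0, "dz": 0, "wx": 0, "wy": 0, "wz": 0, "hand": 10},
    {"dx": 2.35, "dy": 0, "dz": 0, "wx": 0, "wy": 0, "wz": 0, "hand": 10},
  ],
)

```text
clock: 43.6
eef_pos: [0.5931, -0.0877, 0.0506]
tool_rot: [0.693, 0.721, -0.0, -0.001]
ft_force: [-0.1, -0.1, -0.7]
grip_width: 0.0188
grasp_force: 59.7
```

```bash
python3 go.py .5937 -.087 .0507 92.2
```

```text
d [ 0.013  0.012 -0.001] w [-0.02 -0.02  0.01] | t 43.6 p [593.1 -87.7  50.6] q [-8.  0. 79.] th 92.2 g 18.8 F [-0.1 -0.1 -0.7]
```

>>> drive_tool(
  rows=[
    {"dx": -0.1, "dy": 0.011, "dz": 0, "wx": 0, "wy": 0, "wz": 0, "hand": 10},
    {"dx": -0.2, "dy": 0.011, "dz": 0, "wx": 0, "wy": 0, "wz": 0, "hand": 10},
    {"dx": -0.25, "dy": 0.011, "dz": 0, "wx": 0, "wy": 0, "wz": 0, "hand": 10},
    {"dx": -0.28, "dy": 0.011, "dz": 0, "wx": 0, "wy": 0, "wz": 0, "hand": 10},
    {"dx": -0.3, "dy": 0.011, "dz": 0, "wx": 0, "wy": 0, "wz": 0, "hand": 10},
    {"dx": -0.3, "dy": 0.011, "dz": 0, "wx": 0, "wy": 0, "wz": 0, "hand": 10},
  ],
)

```text
clock: 44.2
eef_pos: [0.5946, -0.1024, 0.051]
tool_rot: [0.693, 0.721, 0.0, -0.0]
ft_force: [0.4, 0.4, -2.0]
grip_width: 0.0188
grasp_force: 59.7
```

>>> drive_tool(
  rows=[
    {"dx": -0.02, "dy": 0, "dz": 0, "wx": 0, "wy": 0, "wz": 0, "hand": 10},
    {"dx": -0.04, "dy": 0, "dz": 0, "wx": 0, "wy": 0, "wz": 0, "hand": 10},
    {"dx": -0.04, "dy": 0, "dz": 0, "wx": 0, "wy": 0, "wz": 0, "hand": 10},
  ],
)

```text
clock: 44.5
eef_pos: [0.5947, -0.1033, 0.0509]
tool_rot: [0.693, 0.721, 0.001, -0.001]
ft_force: [-0.9, 3.4, 0.8]
grip_width: 0.0191
grasp_force: 60.0
```

>>> drive_tool(
  rows=[
    {"dx": -0.03, "dy": 0, "dz": 0, "wx": 0, "wy": 0, "wz": 0, "hand": 10},
    {"dx": -0.06, "dy": 0, "dz": 0, "wx": 0, "wy": 0, "wz": 0, "hand": 10},
    {"dx": -0.06, "dy": 0, "dz": 0, "wx": 0, "wy": 0, "wz": 0, "hand": 10},
  ],
)

```text
clock: 44.8
eef_pos: [0.5951, -0.1062, 0.0511]
tool_rot: [0.693, 0.721, 0.001, -0.001]
ft_force: [-0.8, 3.8, 1.2]
grip_width: 0.019
grasp_force: 60.1
```

>>> drive_tool(
  rows=[
    {"dx": -0.03, "dy": 0, "dz": 0, "wx": 0, "wy": 0, "wz": 0, "hand": 10},
    {"dx": -0.05, "dy": 0, "dz": 0, "wx": 0, "wy": 0, "wz": 0, "hand": 10},
    {"dx": -0.05, "dy": 0, "dz": 0, "wx": 0, "wy": 0, "wz": 0, "hand": 10},
    {"dx": -0.05, "dy": 0, "dz": 0, "wx": 0, "wy": 0, "wz": 0, "hand": 10},
  ],
)

```text
clock: 45.2
eef_pos: [0.5951, -0.1087, 0.051]
tool_rot: [0.693, 0.721, 0.001, -0.001]
ft_force: [-0.2, 6.2, 2.3]
grip_width: 0.0187
grasp_force: 60.1
```

>>> drive_tool(
  rows=[
    {"dx": 0.1, "dy": 0, "dz": 0, "wx": 0, "wy": 0, "wz": 0, "hand": 10},
    {"dx": 0.25, "dy": 0, "dz": 0, "wx": 0, "wy": 0, "wz": 0, "hand": 10},
    {"dx": 0.45, "dy": 0, "dz": 0, "wx": 0, "wy": 0, "wz": 0, "hand": 10},
    {"dx": 0.45, "dy": 0, "dz": -0.3, "wx": 0, "wy": 0, "wz": 0, "hand": 10},
    {"dx": 0.45, "dy": 0, "dz": -1.0, "wx": 0, "wy": 0, "wz": 0, "hand": 10},
    {"dx": 0.4, "dy": 0, "dz": -1.5, "wx": 0, "wy": 0, "wz": 0, "hand": 10},
    {"dx": -0.3, "dy": -0.2, "dz": -1.5, "wx": 0, "wy": 0, "wz": 0, "hand": 10},
    {"dx": -1.2, "dy": -0.4, "dz": -1.5, "wx": 0, "wy": 0, "wz": 0, "hand": 10},
    {"dx": -2.1, "dy": -0.73, "dz": -1.5, "wx": 0, "wy": 0, "wz": 0, "hand": 10},
    {"dx": -2.92, "dy": -0.73, "dz": -1.5, "wx": 0, "wy": 0, "wz": 0, "hand": 10},
    {"dx": -2.92, "dy": -0.73, "dz": -1.3, "wx": 0, "wy": 0, "wz": 0, "hand": 10},
    {"dx": -2.92, "dy": -0.73, "dz": -0.6, "wx": 0, "wy": 0, "wz": 0, "hand": 10},
    {"dx": -2.92, "dy": -0.73, "dz": 0, "wx": 0, "wy": 0, "wz": 0, "hand": 10},
    {"dx": -2.92, "dy": -0.73, "dz": 0, "wx": 0, "wy": 0, "wz": 0, "hand": 10},
    {"dx": -2.92, "dy": -0.73, "dz": 0, "wx": 0, "wy": 0, "wz": 0, "hand": 10},
  ],
)

```text
clock: 46.7
eef_pos: [0.5639, -0.2561, 0.0502]
tool_rot: [0.693, 0.721, -0.0, -0.001]
ft_force: [0.3, 0.2, -0.5]
grip_width: 0.019
grasp_force: 59.7
```

```bash
python3 go.py .5642 -.257 .0507 92.2
```

```text
d [-0.018  0.006 -0.01 ] w [-0.02 -0.02  0.02] | t 46.7 p [ 563.9 -256.1   50.2] q [-24.   0.  63.] th 92.3 g 19.0 F [ 0.3  0.2 -0.5]
```

>>> drive_tool(
  rows=[
    {"dx": 0.12, "dy": 0.005, "dz": -0.008, "wx": 0, "wy": 0, "wz": 0, "hand": 10},
    {"dx": 0.22, "dy": 0.005, "dz": -0.008, "wx": 0, "wy": 0, "wz": 0, "hand": 10},
    {"dx": 0.3, "dy": 0.005, "dz": -0.008, "wx": 0, "wy": 0, "wz": 0, "hand": 10},
    {"dx": 0.36, "dy": 0.005, "dz": -0.008, "wx": 0, "wy": 0, "wz": 0, "hand": 10},
    {"dx": 0.4, "dy": 0.005, "dz": -0.008, "wx": 0, "wy": 0, "wz": 0, "hand": 10},
    {"dx": 0.4, "dy": 0.005, "dz": -0.008, "wx": 0, "wy": 0, "wz": 0, "hand": 10},
  ],
)

```text
clock: 47.3
eef_pos: [0.5633, -0.2365, 0.051]
tool_rot: [0.693, 0.721, 0.0, -0.001]
ft_force: [-0.8, -0.3, -2.4]
grip_width: 0.019
grasp_force: 59.7
```

```bash
python3 go.py .5634 -.236 .0507 92.2
```

```text
d [0.009 0.003 0.006] w [-0.01 -0.02  0.02] | t 47.3 p [ 563.3 -236.5   51. ] q [-23.   0.  65.] th 92.3 g 19.0 F [-0.8 -0.3 -2.4]
```

>>> drive_tool(
  rows=[
    {"dx": 0.08, "dy": 0.003, "dz": 0.004, "wx": 0, "wy": 0, "wz": 0, "hand": 10},
    {"dx": 0.16, "dy": 0.003, "dz": 0.004, "wx": 0, "wy": 0, "wz": 0, "hand": 10},
    {"dx": 0.24, "dy": 0.003, "dz": 0.004, "wx": 0, "wy": 0, "wz": 0, "hand": 10},
    {"dx": 0.24, "dy": 0.003, "dz": 0.004, "wx": 0, "wy": 0, "wz": 0, "hand": 10},
  ],
)

```text
clock: 47.7
eef_pos: [0.563, -0.2241, 0.0506]
tool_rot: [0.693, 0.721, 0.0, -0.001]
ft_force: [-1.7, -0.3, -1.1]
grip_width: 0.0192
grasp_force: 59.7
```

>>> drive_tool(
  rows=[
    {"dx": 0.08, "dy": 0, "dz": 0, "wx": 0, "wy": 0, "wz": 0, "hand": 10},
    {"dx": 0.16, "dy": 0, "dz": 0, "wx": 0, "wy": 0, "wz": 0, "hand": 10},
    {"dx": 0.22, "dy": 0, "dz": 0, "wx": 0, "wy": 0, "wz": 0, "hand": 10},
    {"dx": 0.26, "dy": 0, "dz": 0, "wx": 0, "wy": 0, "wz": 0, "hand": 10},
    {"dx": 0.3, "dy": 0, "dz": 0, "wx": 0, "wy": 0, "wz": 0, "hand": 10},
    {"dx": 0.3, "dy": 0, "dz": 0, "wx": 0, "wy": 0, "wz": 0, "hand": 10},
  ],
)

```text
clock: 48.3
eef_pos: [0.5627, -0.2114, 0.0513]
tool_rot: [0.693, 0.721, -0.001, 0.001]
ft_force: [-3.6, -5.9, -0.6]
grip_width: 0.0191
grasp_force: 59.9
```

>>> drive_tool(
  rows=[
    {"dx": 0.03, "dy": -0.006, "dz": 0, "wx": 0, "wy": 0, "wz": 0, "hand": 10},
    {"dx": 0.07, "dy": -0.01, "dz": 0, "wx": 0, "wy": 0, "wz": 0, "hand": 10},
    {"dx": 0.07, "dy": -0.01, "dz": 0, "wx": 0, "wy": 0, "wz": 0, "hand": 10},
    {"dx": 0.07, "dy": -0.01, "dz": 0, "wx": 0, "wy": 0, "wz": 0, "hand": 10},
  ],
)

```text
clock: 48.7
eef_pos: [0.5626, -0.2106, 0.0521]
tool_rot: [0.694, 0.72, -0.002, 0.003]
ft_force: [-3.9, -11.5, 0.3]
grip_width: 0.0189
grasp_force: 60.0
```

```bash
python3 go.py .5577 -.088 .0507 92.2; python3 - <<'E'
from h import *
o=[]
for n in ("scene","top"):
    im=bot.camera(n)
    u,v=proj(n,[(.56,-.17,.05)])[0].astype(int); o.append(cv2.resize(im[v-25:v+25,u-35:u+35,::-1],None,fx=8,fy=8,interpolation=cv2.INTER_CUBIC))
cv2.imwrite("pics/g4.png",cv2.resize(np.vstack(o),None,fx=.74,fy=.74))
E
```

```text
d [ 2.454 -0.008  0.01 ] w [ 0.01  0.08 -0.01] | t 48.7 p [ 562.6 -210.6   52.1] q [-20.  -0.  68.] th 92.1 g 18.9 F [ -3.9 -11.5   0.3]
```

View pics/g4.png

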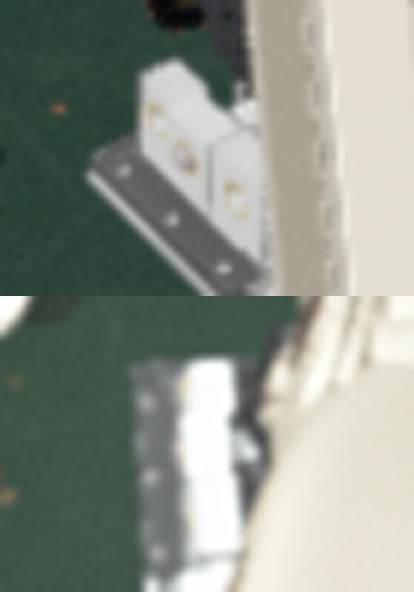

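>>> drive_tool(
  rows=[
    {"dx": -0.15, "dy": 0, "dz": 0, "wx": 0, "wy": 0, "wz": 0, "hand": 10},
    {"dx": -0.4, "dy": 0, "dz": 0, "wx": 0, "wy": 0, "wz": 0, "hand": 10},
    {"dx": -0.8, "dy": 0, "dz": 0, "wx": 0, "wy": 0, "wz": 0, "hand": 10},
    {"dx": -1.15, "dy": 0, "dz": 0, "wx": 0, "wy": 0, "wz": 0, "hand": 10},
    {"dx": -1.15, "dy": 0, "dz": -0.1, "wx": 0, "wy": 0, "wz": 0, "hand": 10},
    {"dx": -1.15, "dy": 0, "dz": -0.9, "wx": 0, "wy": 0, "wz": 0, "hand": 10},
    {"dx": -1.15, "dy": 0, "dz": -1.5, "wx": 0, "wy": 0, "wz": 0, "hand": 10},
    {"dx": -0.7, "dy": 0, "dz": -1.5, "wx": 0, "wy": 0, "wz": 0, "hand": 10},
    {"dx": 0.3, "dy": 0, "dz": -1.5, "wx": 0, "wy": 0, "wz": 0, "hand": 10},
    {"dx": 1.3, "dy": 0, "dz": -1.5, "wx": 0, "wy": 0, "wz": 0, "hand": 10},
    {"dx": 2.3, "dy": 0, "dz": -1.5, "wx": 0, "wy": 0, "wz": 0, "hand": 10},
    {"dx": 2.37, "dy": 0, "dz": -1.4, "wx": 0, "wy": 0, "wz": 0, "hand": 10},
    {"dx": 2.37, "dy": 0, "dz": -0.7, "wx": 0, "wy": 0, "wz": 0, "hand": 10},
    {"dx": 2.37, "dy": 0, "dz": 0, "wx": 0, "wy": 0, "wz": 0, "hand": 10},
    {"dx": 2.37, "dy": 0, "dz": 0, "wx": 0, "wy": 0, "wz": 0, "hand": 10},
    {"dx": 2.37, "dy": 0, "dz": 0, "wx": 0, "wy": 0, "wz": 0, "hand": 10},
  ],
)

```text
clock: 50.4
eef_pos: [0.5574, -0.0886, 0.0511]
tool_rot: [0.693, 0.721, 0.0, -0.001]
ft_force: [-0.0, 0.9, -0.7]
grip_width: 0.0192
grasp_force: 59.7
```

```bash
python3 go.py .5577 -.088 .0507 92.2
```

```text
d [0.013 0.007 0.007] w [-0.01 -0.02  0.01] | t 50.4 p [557.4 -88.6  51.1] q [-9.  0. 79.] th 92.2 g 19.2 F [-0.   0.9 -0.7]
```

>>> drive_tool(
  rows=[
    {"dx": -0.1, "dy": 0.005, "dz": 0.005, "wx": 0, "wy": 0, "wz": 0, "hand": 10},
    {"dx": -0.2, "dy": 0.005, "dz": 0.005, "wx": 0, "wy": 0, "wz": 0, "hand": 10},
    {"dx": -0.25, "dy": 0.005, "dz": 0.005, "wx": 0, "wy": 0, "wz": 0, "hand": 10},
    {"dx": -0.29, "dy": 0.005, "dz": 0.005, "wx": 0, "wy": 0, "wz": 0, "hand": 10},
    {"dx": -0.33, "dy": 0.005, "dz": 0.005, "wx": 0, "wy": 0, "wz": 0, "hand": 10},
    {"dx": -0.33, "dy": 0.005, "dz": 0.005, "wx": 0, "wy": 0, "wz": 0, "hand": 10},
  ],
)

```text
clock: 51.0
eef_pos: [0.5586, -0.1043, 0.0511]
tool_rot: [0.693, 0.721, 0.001, -0.0]
ft_force: [0.7, 1.8, 0.0]
grip_width: 0.0192
grasp_force: 60.0
```

>>> drive_tool(
  rows=[
    {"dx": -0.03, "dy": 0, "dz": 0, "wx": 0, "wy": 0, "wz": 0, "hand": 10},
    {"dx": -0.06, "dy": 0, "dz": 0, "wx": 0, "wy": 0, "wz": 0, "hand": 10},
    {"dx": -0.08, "dy": 0, "dz": 0, "wx": 0, "wy": 0, "wz": 0, "hand": 10},
    {"dx": -0.08, "dy": 0, "dz": 0, "wx": 0, "wy": 0, "wz": 0, "hand": 10},
  ],
)

```text
clock: 51.4
eef_pos: [0.5586, -0.1083, 0.0508]
tool_rot: [0.693, 0.721, 0.001, -0.0]
ft_force: [0.0, 4.4, 1.4]
grip_width: 0.019
grasp_force: 60.1
```

One more millimetre or two for a firm but light refusal.

>>> drive_tool(
  rows=[
    {"dx": -0.03, "dy": 0, "dz": 0, "wx": 0, "wy": 0, "wz": 0, "hand": 10},
    {"dx": -0.05, "dy": 0, "dz": 0, "wx": 0, "wy": 0, "wz": 0, "hand": 10},
    {"dx": -0.05, "dy": 0, "dz": 0, "wx": 0, "wy": 0, "wz": 0, "hand": 10},
    {"dx": -0.05, "dy": 0, "dz": 0, "wx": 0, "wy": 0, "wz": 0, "hand": 10},
  ],
)

```text
clock: 51.8
eef_pos: [0.5587, -0.1089, 0.0512]
tool_rot: [0.692, 0.722, 0.002, -0.002]
ft_force: [-0.9, 9.9, 5.1]
grip_width: 0.019
grasp_force: 60.6
```

```bash
python3 go.py .5203 -.258 .0507 92.2
```

```text
d [-2.947 -0.89  -0.005] w [ 0.01 -0.06  0.03] | t 51.8 p [ 558.7 -108.9   51.2] q [-11.   0.  76.] th 92.4 g 19.0 F [-0.9  9.9  5.1]
```

>>> drive_tool(
  rows=[
    {"dx": 0.1, "dy": 0, "dz": 0, "wx": 0, "wy": 0, "wz": 0, "hand": 10},
    {"dx": 0.25, "dy": 0, "dz": 0, "wx": 0, "wy": 0, "wz": 0, "hand": 10},
    {"dx": 0.45, "dy": 0, "dz": 0, "wx": 0, "wy": 0, "wz": 0, "hand": 10},
    {"dx": 0.45, "dy": 0, "dz": -0.3, "wx": 0, "wy": 0, "wz": 0, "hand": 10},
    {"dx": 0.45, "dy": 0, "dz": -1.0, "wx": 0, "wy": 0, "wz": 0, "hand": 10},
    {"dx": 0.4, "dy": 0, "dz": -1.5, "wx": 0, "wy": 0, "wz": 0, "hand": 10},
    {"dx": -0.3, "dy": -0.2, "dz": -1.5, "wx": 0, "wy": 0, "wz": 0, "hand": 10},
    {"dx": -1.2, "dy": -0.5, "dz": -1.5, "wx": 0, "wy": 0, "wz": 0, "hand": 10},
    {"dx": -2.1, "dy": -0.88, "dz": -1.5, "wx": 0, "wy": 0, "wz": 0, "hand": 10},
    {"dx": -2.9, "dy": -0.88, "dz": -1.5, "wx": 0, "wy": 0, "wz": 0, "hand": 10},
    {"dx": -2.9, "dy": -0.88, "dz": -1.3, "wx": 0, "wy": 0, "wz": 0, "hand": 10},
    {"dx": -2.9, "dy": -0.88, "dz": -0.6, "wx": 0, "wy": 0, "wz": 0, "hand": 10},
    {"dx": -2.9, "dy": -0.88, "dz": 0, "wx": 0, "wy": 0, "wz": 0, "hand": 10},
    {"dx": -2.9, "dy": -0.88, "dz": 0, "wx": 0, "wy": 0, "wz": 0, "hand": 10},
    {"dx": -2.9, "dy": -0.88, "dz": 0, "wx": 0, "wy": 0, "wz": 0, "hand": 10},
  ],
)

```text
clock: 53.3
eef_pos: [0.52, -0.257, 0.0502]
tool_rot: [0.693, 0.721, -0.0, -0.001]
ft_force: [0.1, -0.5, -0.4]
grip_width: 0.019
grasp_force: 59.8
```

```bash
python3 go.py .5203 -.258 .0507 92.2
```

```text
d [-0.021  0.006 -0.011] w [-0.02 -0.02  0.02] | t 53.3 p [ 520.  -257.    50.2] q [-26.   0.  61.] th 92.3 g 19.0 F [ 0.1 -0.5 -0.4]
```

>>> drive_tool(
  rows=[
    {"dx": 0.12, "dy": 0.003, "dz": -0.008, "wx": 0, "wy": 0, "wz": 0, "hand": 10},
    {"dx": 0.22, "dy": 0.003, "dz": -0.008, "wx": 0, "wy": 0, "wz": 0, "hand": 10},
    {"dx": 0.3, "dy": 0.003, "dz": -0.008, "wx": 0, "wy": 0, "wz": 0, "hand": 10},
    {"dx": 0.36, "dy": 0.003, "dz": -0.008, "wx": 0, "wy": 0, "wz": 0, "hand": 10},
    {"dx": 0.4, "dy": 0.003, "dz": -0.008, "wx": 0, "wy": 0, "wz": 0, "hand": 10},
    {"dx": 0.4, "dy": 0.003, "dz": -0.008, "wx": 0, "wy": 0, "wz": 0, "hand": 10},
  ],
)

```text
clock: 53.9
eef_pos: [0.5201, -0.2393, 0.0522]
tool_rot: [0.693, 0.721, -0.001, 0.001]
ft_force: [-2.1, -4.6, 2.0]
grip_width: 0.019
grasp_force: 60.3
```

>>> drive_tool(
  rows=[
    {"dx": 0.08, "dy": 0, "dz": 0, "wx": 0, "wy": 0, "wz": 0, "hand": 10},
    {"dx": 0.12, "dy": 0, "dz": 0, "wx": 0, "wy": 0, "wz": 0, "hand": 10},
    {"dx": 0.12, "dy": 0, "dz": 0, "wx": 0, "wy": 0, "wz": 0, "hand": 10},
  ],
)

```text
clock: 54.2
eef_pos: [0.519, -0.2318, 0.0514]
tool_rot: [0.693, 0.721, -0.0, -0.0]
ft_force: [-4.0, -3.2, 3.7]
grip_width: 0.0189
grasp_force: 60.4
```

```bash
python3 go.py .5193 -.231 .0507 92.2
```

```text
d [0.016 0.006 0.014] w [-0.01 -0.01  0.02] | t 54.2 p [ 519.  -231.8   51.4] q [-24.   0.  64.] th 92.3 g 18.9 F [-4.  -3.2  3.7]
```

>>> drive_tool(
  rows=[
    {"dx": 0.05, "dy": -0.01, "dz": -0.005, "wx": 0, "wy": 0, "wz": 0, "hand": 10},
    {"dx": 0.12, "dy": -0.015, "dz": -0.01, "wx": 0, "wy": 0, "wz": 0, "hand": 10},
    {"dx": 0.18, "dy": -0.015, "dz": -0.01, "wx": 0, "wy": 0, "wz": 0, "hand": 10},
    {"dx": 0.18, "dy": -0.015, "dz": -0.01, "wx": 0, "wy": 0, "wz": 0, "hand": 10},
  ],
)

```text
clock: 54.6
eef_pos: [0.5184, -0.2215, 0.0509]
tool_rot: [0.693, 0.721, 0.001, -0.001]
ft_force: [-0.4, -0.3, -0.7]
grip_width: 0.0189
grasp_force: 59.7
```

>>> drive_tool(
  rows=[
    {"dx": 0.08, "dy": 0, "dz": 0, "wx": 0, "wy": 0, "wz": 0, "hand": 10},
    {"dx": 0.16, "dy": 0, "dz": 0, "wx": 0, "wy": 0, "wz": 0, "hand": 10},
    {"dx": 0.22, "dy": 0, "dz": 0, "wx": 0, "wy": 0, "wz": 0, "hand": 10},
    {"dx": 0.26, "dy": 0, "dz": 0, "wx": 0, "wy": 0, "wz": 0, "hand": 10},
    {"dx": 0.26, "dy": 0, "dz": 0, "wx": 0, "wy": 0, "wz": 0, "hand": 10},
  ],
)

```text
clock: 55.1
eef_pos: [0.5181, -0.2123, 0.0523]
tool_rot: [0.693, 0.721, -0.002, 0.002]
ft_force: [-2.2, -6.9, 0.6]
grip_width: 0.0189
grasp_force: 59.9
```

>>> drive_tool(
  rows=[
    {"dx": 0.03, "dy": 0, "dz": 0, "wx": 0, "wy": 0, "wz": 0, "hand": 10},
    {"dx": 0.06, "dy": 0, "dz": 0, "wx": 0, "wy": 0, "wz": 0, "hand": 10},
    {"dx": 0.06, "dy": 0, "dz": 0, "wx": 0, "wy": 0, "wz": 0, "hand": 10},
  ],
)

```text
clock: 55.4
eef_pos: [0.5181, -0.2117, 0.0529]
tool_rot: [0.694, 0.72, -0.003, 0.004]
ft_force: [-2.8, -13.3, 1.0]
grip_width: 0.0191
grasp_force: 60.1
```

>>> drive_tool(
  rows=[
    {"dx": -0.15, "dy": 0, "dz": 0, "wx": 0, "wy": 0, "wz": 0, "hand": 10},
    {"dx": -0.4, "dy": 0, "dz": 0, "wx": 0, "wy": 0, "wz": 0, "hand": 10},
    {"dx": -0.8, "dy": 0, "dz": 0, "wx": 0, "wy": 0, "wz": 0, "hand": 10},
    {"dx": -1.15, "dy": 0, "dz": 0, "wx": 0, "wy": 0, "wz": 0, "hand": 10},
    {"dx": -1.15, "dy": 0, "dz": -0.1, "wx": 0, "wy": 0, "wz": 0, "hand": 10},
    {"dx": -1.15, "dy": 0, "dz": -0.9, "wx": 0, "wy": 0, "wz": 0, "hand": 10},
    {"dx": -1.15, "dy": 0, "dz": -1.5, "wx": 0, "wy": 0, "wz": 0, "hand": 10},
    {"dx": -0.7, "dy": 0, "dz": -1.5, "wx": 0, "wy": 0, "wz": 0, "hand": 10},
    {"dx": 0.3, "dy": 0, "dz": -1.5, "wx": 0, "wy": 0, "wz": 0, "hand": 10},
    {"dx": 1.3, "dy": 0, "dz": -1.5, "wx": 0, "wy": 0, "wz": 0, "hand": 10},
    {"dx": 2.3, "dy": 0, "dz": -1.5, "wx": 0, "wy": 0, "wz": 0, "hand": 10},
    {"dx": 2.37, "dy": 0, "dz": -1.4, "wx": 0, "wy": 0, "wz": 0, "hand": 10},
    {"dx": 2.37, "dy": 0, "dz": -0.7, "wx": 0, "wy": 0, "wz": 0, "hand": 10},
    {"dx": 2.37, "dy": 0, "dz": 0, "wx": 0, "wy": 0, "wz": 0, "hand": 10},
    {"dx": 2.37, "dy": 0, "dz": 0, "wx": 0, "wy": 0, "wz": 0, "hand": 10},
    {"dx": 2.37, "dy": 0, "dz": 0, "wx": 0, "wy": 0, "wz": 0, "hand": 10},
  ],
)

```text
clock: 57.0
eef_pos: [0.5127, -0.0885, 0.0517]
tool_rot: [0.693, 0.721, -0.0, -0.001]
ft_force: [0.3, 0.1, -1.3]
grip_width: 0.019
grasp_force: 59.7
```

```bash
python3 go.py .5132 -.0895 .0507 92.2
```

```text
d [-0.02   0.009  0.019] w [-0.02 -0.02  0.01] | t 57.0 p [512.7 -88.5  51.7] q [-10.   0.  78.] th 92.3 g 19.0 F [ 0.3  0.1 -1.3]
```

>>> drive_tool(
  rows=[
    {"dx": -0.1, "dy": 0.011, "dz": 0.015, "wx": 0, "wy": 0, "wz": 0, "hand": 10},
    {"dx": -0.2, "dy": 0.011, "dz": 0.015, "wx": 0, "wy": 0, "wz": 0, "hand": 10},
    {"dx": -0.27, "dy": 0.011, "dz": 0.015, "wx": 0, "wy": 0, "wz": 0, "hand": 10},
    {"dx": -0.32, "dy": 0.011, "dz": 0.015, "wx": 0, "wy": 0, "wz": 0, "hand": 10},
    {"dx": -0.36, "dy": 0.011, "dz": 0.015, "wx": 0, "wy": 0, "wz": 0, "hand": 10},
    {"dx": -0.36, "dy": 0.011, "dz": 0.015, "wx": 0, "wy": 0, "wz": 0, "hand": 10},
  ],
)

```text
clock: 57.6
eef_pos: [0.5144, -0.1067, 0.051]
tool_rot: [0.693, 0.721, 0.0, -0.0]
ft_force: [0.4, -0.6, -1.7]
grip_width: 0.0191
grasp_force: 59.7
```

>>> drive_tool(
  rows=[
    {"dx": -0.03, "dy": 0, "dz": 0, "wx": 0, "wy": 0, "wz": 0, "hand": 10},
    {"dx": -0.06, "dy": 0, "dz": 0, "wx": 0, "wy": 0, "wz": 0, "hand": 10},
    {"dx": -0.08, "dy": 0, "dz": 0, "wx": 0, "wy": 0, "wz": 0, "hand": 10},
    {"dx": -0.08, "dy": 0, "dz": 0, "wx": 0, "wy": 0, "wz": 0, "hand": 10},
  ],
)

```text
clock: 58.0
eef_pos: [0.5144, -0.1097, 0.0509]
tool_rot: [0.693, 0.721, 0.001, -0.001]
ft_force: [-0.6, 3.8, -0.2]
grip_width: 0.0192
grasp_force: 59.9
```

>>> drive_tool(
  rows=[
    {"dx": -0.03, "dy": 0, "dz": 0, "wx": 0, "wy": 0, "wz": 0, "hand": 10},
    {"dx": -0.05, "dy": 0, "dz": 0, "wx": 0, "wy": 0, "wz": 0, "hand": 10},
    {"dx": -0.05, "dy": 0, "dz": 0, "wx": 0, "wy": 0, "wz": 0, "hand": 10},
    {"dx": -0.05, "dy": 0, "dz": 0, "wx": 0, "wy": 0, "wz": 0, "hand": 10},
  ],
)

```text
clock: 58.4
eef_pos: [0.5145, -0.1105, 0.0513]
tool_rot: [0.692, 0.722, 0.002, -0.002]
ft_force: [-2.0, 8.2, 4.8]
grip_width: 0.0189
grasp_force: 60.7
```

```bash
python3 - <<'E'
from h import *
o=[]
for n in ("scene","top"):
    im=bot.camera(n)
    u,v=proj(n,[(.54,-.15,.05)])[0].astype(int); o.append(cv2.resize(im[v-25:v+25,u-35:u+35,::-1],None,fx=8,fy=8,interpolation=cv2.INTER_CUBIC))
cv2.imwrite("pics/g5.png",cv2.resize(np.vstack(o),None,fx=.74,fy=.74))
E
```

```text
(no output)
```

View pics/g5.png

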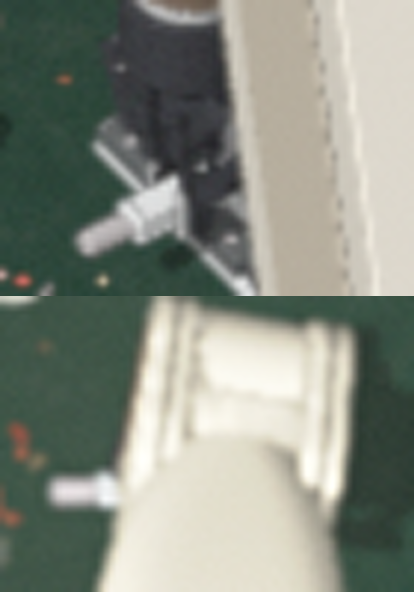

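>>> drive_tool(
  rows=[
    {"dx": 0.1, "dy": 0, "dz": 0, "wx": 0, "wy": 0, "wz": 0, "hand": 10},
    {"dx": 0.25, "dy": 0, "dz": 0, "wx": 0, "wy": 0, "wz": 0, "hand": 10},
    {"dx": 0.45, "dy": 0, "dz": 0, "wx": 0, "wy": 0, "wz": 0, "hand": 10},
    {"dx": 0.45, "dy": 0, "dz": -0.3, "wx": 0, "wy": 0, "wz": 0, "hand": 10},
    {"dx": 0.45, "dy": 0, "dz": -1.0, "wx": 0, "wy": 0, "wz": 0, "hand": 10},
    {"dx": 0.45, "dy": 0, "dz": -1.6, "wx": 0, "wy": 0, "wz": 0, "hand": 10},
    {"dx": 0.45, "dy": 0, "dz": -1.6, "wx": 0, "wy": 0, "wz": 0, "hand": 10},
  ],
)

```text
clock: 59.2
eef_pos: [0.517, -0.0907, 0.1353]
tool_rot: [0.693, 0.721, 0.003, 0.004]
ft_force: [0.6, 0.4, -1.2]
grip_width: 0.0189
grasp_force: 59.9
```

```bash
python3 go.py .5169 -.4044 .13 84.5
```

```text
d [-6.27  -0.253  0.112] w [0.1  0.01 1.56] | t 59.2 p [517.  -90.7 135.3] q [-10.   0.  78.] th 92.3 g 18.9 F [ 0.6  0.4 -1.2]
```

>>> drive_tool(
  rows=[
    {"dx": -1, "dy": -0.04, "dz": 0, "wx": 0, "wy": 0, "wz": 0.2, "hand": 10},
    {"dx": -2, "dy": -0.08, "dz": 0, "wx": 0, "wy": 0, "wz": 0.5, "hand": 10},
    {"dx": -3, "dy": -0.12, "dz": 0, "wx": 0, "wy": 0, "wz": 0.7, "hand": 10},
    {"dx": -4, "dy": -0.16, "dz": 0, "wx": 0, "wy": 0, "wz": 1.0, "hand": 10},
    {"dx": -5, "dy": -0.2, "dz": 0, "wx": 0, "wy": 0, "wz": 1.3, "hand": 10},
    {"dx": -6, "dy": -0.25, "dz": 0, "wx": 0, "wy": 0, "wz": 1.56, "hand": 10},
    {"dx": -6.27, "dy": -0.25, "dz": 0.1, "wx": 0, "wy": 0, "wz": 1.56, "hand": 10},
    {"dx": -6.27, "dy": -0.25, "dz": 0.1, "wx": 0, "wy": 0, "wz": 1.56, "hand": 10},
    {"dx": -6.27, "dy": -0.25, "dz": 0.1, "wx": 0, "wy": 0, "wz": 1.56, "hand": 10},
    {"dx": -6.27, "dy": -0.25, "dz": 0.1, "wx": 0, "wy": 0, "wz": 1.56, "hand": 10},
  ],
)

```text
clock: 60.2
eef_pos: [0.5137, -0.4022, 0.1251]
tool_rot: [0.74, 0.673, 0.0, -0.001]
ft_force: [0.2, -0.9, -2.0]
grip_width: 0.0191
grasp_force: 59.8
```

```bash
python3 go.py .5169 -.4044 .06 84.5
```

```text
d [-0.041  0.069  1.301] w [-0.02 -0.03  0.02] | t 60.2 p [ 513.7 -402.2  125.1] q [-38.   0.  57.] th 84.6 g 19.1 F [ 0.2 -0.9 -2. ]
```

>>> drive_tool(
  rows=[
    {"dx": -0.03, "dy": 0.05, "dz": 0.6, "wx": 0, "wy": 0, "wz": 0, "hand": 10},
    {"dx": -0.03, "dy": 0.05, "dz": 1.2, "wx": 0, "wy": 0, "wz": 0, "hand": 10},
    {"dx": -0.03, "dy": 0.05, "dz": 1.3, "wx": 0, "wy": 0, "wz": 0, "hand": 10},
    {"dx": -0.03, "dy": 0.05, "dz": 1.3, "wx": 0, "wy": 0, "wz": 0, "hand": 10},
    {"dx": -0.03, "dy": 0.05, "dz": 1.3, "wx": 0, "wy": 0, "wz": 0, "hand": 10},
  ],
)

```text
clock: 60.7
eef_pos: [0.5171, -0.4057, 0.0624]
tool_rot: [0.74, 0.673, 0.001, 0.001]
ft_force: [0.5, -0.0, -1.4]
grip_width: 0.0189
grasp_force: 59.8
```

```bash
python3 go.py .5169 -.4044 .031 84.5
```

```text
d [ 0.026 -0.008  0.627] w [0.02 0.   0.01] | t 60.7 p [ 517.1 -405.7   62.4] q [-38.   0.  57.] th 84.5 g 18.9 F [ 0.5 -0.  -1.4]
```

>>> drive_tool(
  rows=[
    {"dx": 0.02, "dy": -0.005, "dz": 0.2, "wx": 0, "wy": 0, "wz": 0, "hand": 10},
    {"dx": 0.02, "dy": -0.005, "dz": 0.4, "wx": 0, "wy": 0, "wz": 0, "hand": 10},
    {"dx": 0.02, "dy": -0.005, "dz": 0.55, "wx": 0, "wy": 0, "wz": 0, "hand": 10},
    {"dx": 0.02, "dy": -0.005, "dz": 0.6, "wx": 0, "wy": 0, "wz": 0, "hand": 10},
    {"dx": 0.02, "dy": -0.005, "dz": 0.63, "wx": 0, "wy": 0, "wz": 0, "hand": 10},
    {"dx": 0.02, "dy": -0.005, "dz": 0.63, "wx": 0, "wy": 0, "wz": 0, "hand": 10},
    {"dx": 0.02, "dy": -0.005, "dz": 0.63, "wx": 0, "wy": 0, "wz": 0, "hand": 10},
  ],
)

```text
clock: 61.4
eef_pos: [0.5154, -0.4045, 0.0307]
tool_rot: [0.74, 0.672, 0.0, -0.001]
ft_force: [-3.7, 3.9, 9.5]
grip_width: 0.0189
grasp_force: 61.2
```

>>> drive_tool(
  rows=[
    {"dx": 0, "dy": 0, "dz": -0.03, "wx": 0, "wy": 0, "wz": 0, "hand": 10},
    {"dx": 0, "dy": 0, "dz": -0.03, "wx": 0, "wy": 0, "wz": 0, "hand": 30},
    {"dx": 0, "dy": 0, "dz": -0.03, "wx": 0, "wy": 0, "wz": 0, "hand": 60},
    {"dx": 0, "dy": 0, "dz": -0.03, "wx": 0, "wy": 0, "wz": 0, "hand": 85},
    {"dx": 0, "dy": 0, "dz": -0.03, "wx": 0, "wy": 0, "wz": 0, "hand": 85},
    {"dx": 0, "dy": 0, "dz": -0.03, "wx": 0, "wy": 0, "wz": 0, "hand": 85},
    {"dx": 0, "dy": 0, "dz": -0.5, "wx": 0, "wy": 0, "wz": 0, "hand": 85},
    {"dx": 0, "dy": 0, "dz": -1.5, "wx": 0, "wy": 0, "wz": 0, "hand": 85},
    {"dx": 0, "dy": 0, "dz": -2.5, "wx": 0, "wy": 0, "wz": 0, "hand": 85},
    {"dx": -2, "dy": -2, "dz": -3.5, "wx": 0, "wy": 0, "wz": 0, "hand": 85},
    {"dx": -2, "dy": -3, "dz": -3.5, "wx": 0, "wy": 0, "wz": 0, "hand": 85},
    {"dx": -2, "dy": -4, "dz": -3.5, "wx": 0, "wy": 0, "wz": 0, "hand": 85},
    {"dx": -2, "dy": -4, "dz": -3.5, "wx": 0, "wy": 0, "wz": 0, "hand": 85},
    {"dx": -2, "dy": -4, "dz": -3.5, "wx": 0, "wy": 0, "wz": 0, "hand": 85},
  ],
)

```text
clock: 62.8
eef_pos: [0.3041, -0.4859, 0.2048]
tool_rot: [0.741, 0.671, -0.0, -0.0]
ft_force: [0.2, -0.4, -0.8]
grip_width: 0.085
grasp_force: 0.0
```

```bash
python3 - <<'E'
from h import *
o=[]
print(bot.get_obs()["eef_pos"])
for n in ("scene","top"):
    im=bot.camera(n); cv2.imwrite(f"pics/end_{n}.png",im[:,:,::-1])
    for c in ((.518,-.404,.036),(.54,-.165,.04)):
        u,v=proj(n,[c])[0].astype(int); o.append(cv2.resize(im[v-22:v+22,u-30:u+30,::-1],None,fx=6,fy=6,interpolation=cv2.INTER_CUBIC))
m=find("gauge",{},False)
for k in m: p,e,a=fit({k:m[k]},M["gauge"],(.517,-.404),[1.5]); print(k,np.round(p[:2]*1000,1),np.degrees(p[2]),e,a)
cv2.imwrite("pics/g6.png",np.vstack([np.hstack(o[:2]),np.hstack(o[2:])]))
E
```

```text
[ 0.3041378  -0.48586943  0.20483   ]
top [ 517. -404.] 85.94366926962348 678.0 678
```

View pics/g6.png

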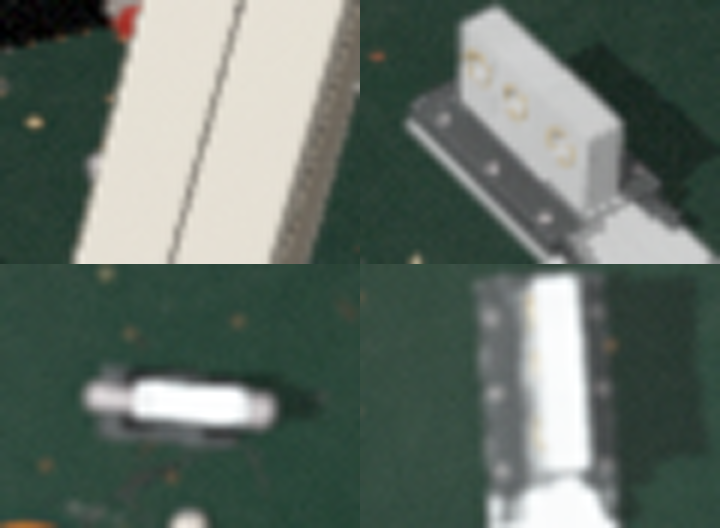

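```bash
python3 -c "
from workcell import bot
print(bot.job_done())"
```

```text
the job is handed in; nothing more can be done
None
```

The job is handed in: all three blocks stand under the lips, each took the go end fully home and refused the no-go end at a light push of 6 to 10 N, narrowest first and widest last, and the gauge lies back in its cradle. It took about 63 s; I did not re-check the bystanders at the end, but nothing was knowingly touched.

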